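# Load the tall reagent bottle into the analyser's reagent station

### The arm

A 6-joint arm with a two-finger parallel gripper is mounted at the origin on the work surface. World frame = base frame: x ahead of the robot, y to its left, z up, the work surface at z = 0. Lengths are in m, angles in rad, forces in N, time in s.
With the tool pointing down it reaches from about 0.375 to 0.9 m from the base axis. Payload 3.1 kg.
Tool frame: the origin (TCP) lies midway between the tips of the shut fingers; the grasp point (between the pads) lies 19 mm behind it; z points along the fingers, y is the line along which they close (so a half turn about z gives the same grasp; the last joint's range is limited). The gripper opens to 87 mm and grips with 3 to 60 N. Pads are 19 mm wide; open, the fingers measure 117 mm over their backs; the gripper's body (75 mm by 190 mm) begins 51 mm behind the grasp point.
Start: joints at [-1.44, 0.527, 1.433, -0, 1.181, -0.178], TCP at [0.191, -0.595, 0.223] pointing down, gripper open.
Joint ranges: [-3.08, 3.08], [-0.75, 2.2], [0.22, 2.44], [-1.43, 4.57], [0, 2.65], [-2.85, 2.85]. Speed limits (rad/s): [2.79, 2.79, 3.14, 3.14, 3.14, 3.14].

### API

Orientations are given as a unit quaternion [x, y, z, w].
In Python, from rig import status, imaging, order gives the robot as it stands.
- The arm moves only by the tool arm_command, never from a script. Its argument "deltas" is one flat list of numbers, 5 for each row, row after row: the opening, from -1 (shut) to 1 (fully open), so that 0 is half open, then the shift along the tool's x, y, z in m, then the turn about the tool's z in rad. In form: [gripper, tx, ty, tz, roll, gripper, tx, ty, tz, roll, ...]. A call has 1 to 12 rows; each row shifts and turns the commanded pose from where the row before left it, along the tool's axes as they then stand; what a row does not reach is not made up. A row lasts 1/8 s, in which the tool goes at most 62.5 mm and 10.7 degrees, less where a joint would pass 70% of its speed; a pose out of reach is approached as far as the arm can. A call with a gripper value outside its range is refused whole. The fingers move at their own pace and stop on an object; "newtons" is the grip in N (left out, the last holds). Time passes only in rows, so rows that do not move let the fingers close. It gives the time, the measured TCP pose, the force, the opening and the grip force at its end, in the units of the state.
- status.get_obs(): the state, without advancing time (a new reading comes with each control period).
- imaging.camera(name): name is "side" or "top"; returns (picture, depth): 400x640x3 uint8, red, green, blue; 400x640 float32, m along the optical axis (not along the pixel's ray), 0 where there is no reading.
- imaging.camera_params(name): a dict with "intrinsics" (3x3 intrinsics, pixels), "camera_from_world" (4x4, takes a point from world to camera coordinates). Camera axes: x right, y up, looking along -z (the intrinsics and any distortion apply to the point x, -y, -z); pixel columns grow to the right and rows downward; lengths in m; the calibration is good to about 2 mm. A picture is of the moment at which its call begins. camera_params takes no time and is no camera call.
- order.hand_in(): hands the job in; it is judged then, once.
The state is a dict: "time": time; "q": joint angles; "joint_velocities": joint speeds; "joint_torque": joint torques, N m; "position": TCP position; "tool_rot": TCP orientation; "ft_force": force on the tool from outside, world axes, zero at the start; "moment": the same for the moment, N m; "grip_width": finger opening in m; "grip_force": force on a finger pad.
Only numpy, scipy, OpenCV 4.12 (cv2) and the standard library are available. Lean on these libraries where they do the work, as an engineer would, in place of code of your own. Each camera call takes 0.05 s, during which the arm holds its last target. There are 200 camera calls.

### The job

Slide the tall rectangular reagent bottle along the counter into the open bay of the reagent station, pushing it low down so that it stays upright and never leaves the counter, and press it gently home until both spring catches have snapped in behind it. Then swing the raised probe arm down until its cap sits fully over the bottle's neck. Do not knock the other things on the counter about.

Things in the scene. Friction and masses are not known exactly. Their poses are not given: they have to be found in the camera images.
- bottle: tall white rectangular plastic bottle standing on the counter, 200 mm high: body 52 mm (its x) by 72 mm (its y), 166 mm high, then a neck with a round 29 mm closure; about 0.45 kg (up to a third more or less), friction on the counter about 0.6, so it topples if pushed higher than about 35 mm; same after a half turn; origin at the centre of its underside, z up
- station: fixed reagent station: a bay without floor (the bottle stays on the counter), open to -x of its own frame (to the robot's left), rear housing 52 mm high, and a slim column for the probe arm. Origin on the counter where the bottle's origin would stand at home with the catch unit set fully forward; +x is the push-in direction, bottle x along it. Outer cheeks 36 mm high, 120 mm over all, from x = -34 mm
- bay_mouth (a point): on the counter in the middle of the bay's mouth, 87 mm before the station's origin. Two fixed kerbs, 9 mm high, guide the bottle's foot: 92 mm apart here, narrowing to 77 mm apart from x = -45 mm inwards. Enter square and on the axis, or it jams. (A flat push that turns the bottle square also shifts it sideways by about 27 mm per rad)
- bay_back (a point): far face of the bottle if home at the station's origin (x = +26 mm, 24 mm up). Buffer and catches sit on one clamped unit whose setting is not reported: true home is 1 to 14 mm deeper than the origin, to be felt. The sprung buffer (6 to 42 mm high) meets the bottle 5 mm before true home and goes solid 1.8 mm past it; pressing home takes 8 to 18 N, over 25 N does damage
- catch_left (a joint): grey spring catch on the bay's +y side (station frame), 10 to 32 mm high; its ramped nose and its twin's leave 62 mm between them, over 8 mm along x just behind the near face of a bottle at home, and open out to 81 mm 32 mm before that. rad: 0 closed; the bottle pushes it to 0.03 to 0.14 (both together about 0.17) and at true home it snaps back to 0 behind the bottle
- catch_right (a joint): the same on the bay's -y side
- probe_arm (a joint): hinged arm above the bay, rad: 0 fully down (cap over the neck), grows as raised, starts at 0.45 to 0.8; friction holds it where it is left, about 2 to 4 N down on its pad moves it. Hinge axis along station y, at station x = +100 mm, 227 mm up; the round cap is 92 mm from it towards -x, its skirt reaches 35 mm below the hinge and clears the closure of a bottle at home
- probe_pad (a point): centre of the upper face of the arm's black finger pad, 34 mm (along the arm) by 40 mm wide, 142 mm from the hinge along the arm and 8 mm above the hinge line; press it down here, following the arc about the hinge. About 235 mm above the counter when the arm is down
- probe_hinge (a point): the middle of the arm's hinge axis
- short_bottle: bystander: rectangular white bottle like the reagent bottle but only 112 mm high; origin at the centre of its underside
- nozzle_bottle: bystander: round squeeze bottle with pointed nozzle, 56 mm across, 165 mm high; origin at the centre of its underside
- nozzle_bottle_b: bystander: smaller round squeeze bottle with pointed nozzle, 42 mm across, 120 mm high; origin at the centre of its underside
- stick_cup: bystander: clear square cup of wooden applicator sticks, 55 mm square, 110 mm high; origin at the centre of its underside
- gauze_pack: bystander: flat white pack, 75 mm square, 24 mm high; origin at the centre of its underside
- stopper: bystander: small round stopper, 26 mm across, 20 mm high; origin at the centre of its underside
There are look-alikes about, which are no part of the job. Leave any green look-alike of the bottle alone.

How it is judged:
By the outcome, as a careful person would: the job done as asked, in the order asked, and still so for the second after the job is handed in, with the robot touching nothing.
It also fails if it takes over 72 s, if anything falls off the work surface, if the arm or the gripper's body presses on something with over 40 N, if the wrist force passes 120 N, or if a joint passes its speed limit or range.

## Working session

There is one attempt and no reset: what is moved stays moved. The work goes in short steps, Python scripts to look and compute and a tool call to move; the robot and the scene stay as the last step left them, time stands still between calls to the robot, and variables do not carry over. Pictures are saved under pics/ and viewed, at most 10 in all, crops included, and the job is handed in when it is done.

Besides the shell and the picture viewer there is one more tool, called after ">>>" as name(argument=value, ...) on one line, values as JSON. arm_command: Moves the arm, as the interface text tells. Its arguments: {"type":"object","properties":{"deltas":{"type":"array"},"newtons":{"type":"number"}},"required":["deltas"]}

```bash
mkdir -p pics; cat > h.py <<'E'
import numpy as np, cv2
from rig import status, imaging, order
def grab(n,tag):
    rgb,d=imaging.camera(n); p=imaging.camera_params(n)
    np.savez(f'{tag}_{n}.npz',rgb=rgb,d=d,K=p['intrinsics'],T=p['camera_from_world'])
    cv2.imwrite(f'pics/{tag}_{n}.png',rgb[:,:,::-1]); return rgb,d,p
def cloud(f):
    z=np.load(f); d=z['d'];K=z['K'];T=z['T']
    v,u=np.mgrid[0:d.shape[0],0:d.shape[1]]
    X=(u-K[0,2])/K[0,0]*d; Y=(v-K[1,2])/K[1,1]*d
    P=np.stack([X,-Y,-d,np.ones_like(d)],-1)@np.linalg.inv(T).T
    P=P[...,:3].copy(); P[d==0]=np.nan
    return z['rgb'],P
E
python3 - <<'E'
from h import *
for n in ('side','top'):
    r,d,p=grab(n,'a'); print(n,{k:(np.round(v,4).tolist() if hasattr(v,'shape') else v) for k,v in p.items()})
o=status.get_obs(); print({k:np.round(v,3).tolist() for k,v in o.items()})
E
```

```text
side {'intrinsics': [[411.1536, 0.0, 326.1707], [0.0, 411.1536, 197.8882], [0.0, 0.0, 1.0]], 'camera_from_world': [[-0.9835, -0.1807, -0.0125, 0.5454], [0.0756, -0.4721, 0.8783, -0.1746], [-0.1646, 0.8628, 0.4779, -0.8765], [0.0, 0.0, 0.0, 1.0]]}
top {'intrinsics': [[488.7421, 0.0, 310.3938], [0.0, 488.7421, 197.1172], [0.0, 0.0, 1.0]], 'camera_from_world': [[0.0686, -0.9976, 0.0021, -0.0047], [0.9768, 0.0676, 0.2033, -0.5579], [-0.2029, -0.0119, 0.9791, -1.1064], [0.0, 0.0, 0.0, 1.0]]}
{'time': 0.1, 'q': [-1.44, 0.528, 1.434, 0.0, 1.181, -0.178], 'joint_velocities': [-0.0, -0.001, -0.004, 0.001, -0.0, 0.0], 'joint_torque': [-0.0, -44.099, -17.715, 0.063, 0.053, -0.0], 'position': [0.19, -0.595, 0.222], 'tool_rot': [0.988, 0.154, 0.0, -0.001], 'ft_force': [0.242, 0.624, -0.155], 'moment': [-0.007, -0.047, 0.008], 'grip_force': 0.0, 'grip_width': 0.087}
```

View pics/a_top.png

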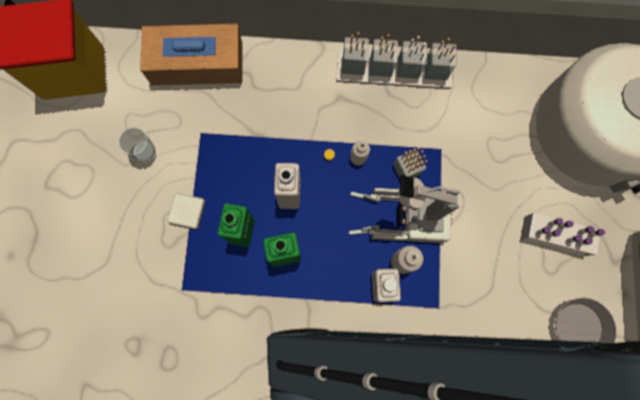

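View pics/a_side.png

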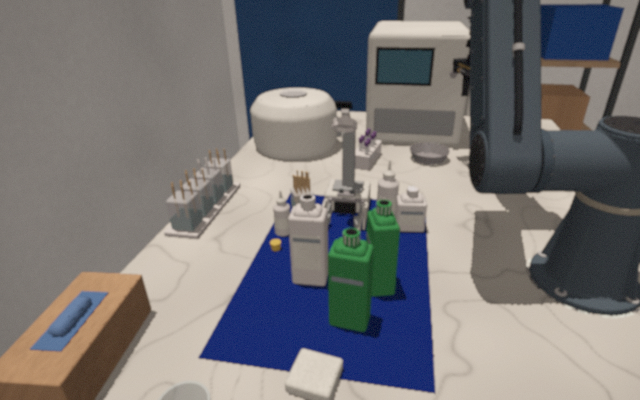

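Top view: the white tall bottle is at about (287,187). The station is at (410,215), with its bay opening to the left (+y world). Two green look-alikes at (235,225) and (282,250) are to be left alone. The short white bottle at (387,285) is a bystander. The bottle meant is the tall white one.

```bash
python3 - <<'E'
from h import *
rgb,P=cloud('a_top.npz')
c=rgb[120:310,170:460]
cv2.imwrite('pics/crop1.png',cv2.resize(c[:,:,::-1],None,fx=2.75,fy=2.75,interpolation=cv2.INTER_CUBIC))
for n in('top','side'):
    rgb,P=cloud(f'a_{n}.npz'); x,y,z=P[...,0],P[...,1],P[...,2]
    print(n,'table z',np.nanmedian(z[(abs(z)<.02)]))
    # clusters above z
    reg=(x>.3)&(x<.8)&(y<.25)&(y>-.36)
    for lo,hi in((.155,.172),(.19,.206),(.008,.035),(.1,.118)):
        m=(reg&(z>lo)&(z<hi)).astype(np.uint8)
        k,l,s,ce=cv2.connectedComponentsWithStats(m)
        for i in range(1,k):
            if s[i,4]>25:
                q=P[l==i]; rc=cv2.minAreaRect((q[:,:2]*1000).astype(np.float32))
                print((lo,hi),s[i,4],'px',ce[i].round(),'xyz',np.median(q,0).round(4),'rect',np.round(rc[0],1),np.round(rc[1],1),round(rc[2],1),'col',rgb[l==i].mean(0).round())
E
```

```text
top table z -0.0002727730163352149
(0.155, 0.172) 364 px [287. 181.] xyz [0.5611 0.084  0.1645] rect [570.6  87.4] [71.4 52. ] 2.4 col [171. 159. 144.]
(0.155, 0.172) 47 px [440. 210.] xyz [ 0.5225 -0.2412  0.1627] rect [ 526.8 -247.1] [38.  18.1] 44.5 col [60. 58. 53.]
(0.155, 0.172) 387 px [233. 223.] xyz [0.4648 0.1883 0.1645] rect [471.6 195.8] [52.2 72.4] 84.4 col [ 33. 101.  46.]
(0.155, 0.172) 392 px [282. 248.] xyz [0.4181 0.0843 0.1644] rect [423.2  86.9] [52.3 71.9] 15.3 col [ 34. 104.  49.]
(0.19, 0.206) 154 px [286. 175.] xyz [0.5709 0.0871 0.1992] rect [571.   87.5] [27.6 27.6] 2.6 col [124. 120. 111.]
(0.19, 0.206) 37 px [444. 208.] xyz [ 0.5198 -0.2431  0.1975] rect [ 522.1 -250. ] [31.3 13.9] 58.6 col [59. 56. 50.]
(0.19, 0.206) 161 px [230. 219.] xyz [0.4708 0.1951 0.1994] rect [471.3 195.7] [28.2 27.8] 37.7 col [41. 90. 45.]
(0.19, 0.206) 161 px [280. 245.] xyz [0.4228 0.0862 0.1994] rect [423.4  86.3] [28.1 28.6] 83.4 col [42. 91. 46.]
(0.008, 0.035) 84 px [329. 155.] xyz [ 0.6766 -0.0054  0.0189] rect [676.9  -6.1] [24.  22.6] 3.6 col [191. 155.  45.]
(0.008, 0.03
[... 3802 characters left out ...]
]
(0.1, 0.118) 171 px [388. 183.] xyz [ 0.425  -0.1824  0.1083] rect [ 424.1 -186.4] [54.3 34.3] 4.5 col [182. 171. 162.]
(0.1, 0.118) 102 px [412. 190.] xyz [ 0.3641 -0.1458  0.1114] rect [ 364.1 -151.5] [26.7 27.6] 33.1 col [181. 172. 165.]
(0.1, 0.118) 26 px [280. 195.] xyz [ 0.6811 -0.0752  0.1068] rect [681.4 -75.8] [7.9 9. ] 88.1 col [172. 163. 151.]
(0.1, 0.118) 285 px [309. 242.] xyz [0.5674 0.1144 0.1089] rect [564.2 108.2] [79.6 33.7] 29.3 col [119. 113. 108.]
(0.1, 0.118) 189 px [386. 253.] xyz [0.4157 0.1226 0.1086] rect [413.5 121.2] [49.   6.9] 19.7 col [37. 80. 46.]
(0.1, 0.118) 356 px [350. 283.] xyz [0.4719 0.2232 0.1092] rect [466.7 216. ] [81.  38.5] 20.7 col [53. 80. 58.]
```

View pics/crop1.png

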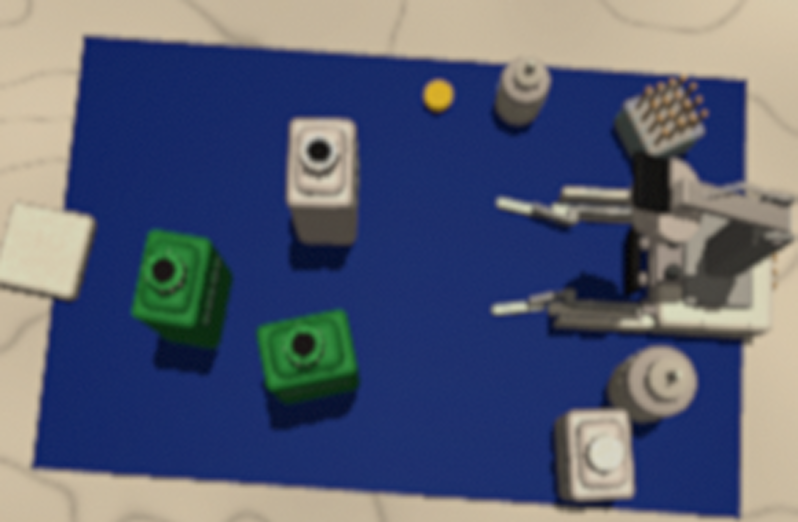

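The crop confirms it: the tall white bottle (crop 320,180) stands alone with its long axis about square to the bay. The bay opens left, with its kerb tips at crop (500,203) and (497,310). Next I measure the station's axis and the probe arm.

```bash
python3 - <<'E'
from h import *
S={}
for n in('top','side'):
    rgb,P=cloud(f'a_{n}.npz'); x,y,z=P[...,0],P[...,1],P[...,2]
    reg=(x>.44)&(x<.625)&(y<-.02)&(y>-.33)
    print(n)
    def pr(name,m):
        q=P[m]; 
        if len(q)<5: print(name,len(q));return
        rc=cv2.minAreaRect((q[:,:2]*1000).astype(np.float32)); 
        print(name,len(q),'rect',np.round(rc[0],1),np.round(rc[1],1),round(rc[2],2),'x',np.percentile(q[:,0],[2,98]).round(4),'y',np.percentile(q[:,1],[2,98]).round(4))
    for side,sm in(('far',x>.536),('near',x<.536)):
        pr('kerb '+side,reg&sm&(z>.006)&(z<.0115)&(y>-.2))
        q=reg&sm&(z>.0335)&(z<.038)&(y>-.2); pr('cheek '+side,q)
        k=P[reg&sm&(z>.006)&(z<.0115)]
        for a in np.arange(-.02,-.2,-.015):
            r=k[(k[:,1]<a)&(k[:,1]>a-.015)]
            if len(r)>1: print('   kerb y%.3f n%d x %.4f..%.4f'%(a-.0075,len(r),r[:,0].min(),r[:,0].max()))
        k=P[q]
        for a in np.arange(-.08,-.2,-.015):
            r=k[(k[:,1]<a)&(k[:,1]>a-.015)]
            if len(r)>1: print('   cheek y%.3f n%d x %.4f..%.4f'%(a-.0075,len(r),r[:,0].min(),r[:,0].max()))
    pr('housing',reg&(z>.0495)&(z<.0545))
    m=reg&(z>.2)
    q=P[m]; print('arm n',len(q))
    for zl in np.arange(.2,.4,.015):
        r=q[(q[:,2]>zl)&(q[:,2]<zl+.015)]
        if len(r)>4: print('  z%.3f n%d x %.4f..%.4f y %.4f..%.4f col'%(zl+.0075,len(r),*np.percentile(r[:,0],[3,97]),*np.percentile(r[:,1],[3,97])))
    dark=m&(rgb.max(-1)<45)
    q=P[dark]; print('dark',len(q)); 
    if len(q)>5: print(np.percentile(q,[5,50,95],axis=0).round(4)); S[n]=q
E
```

```text
top
kerb far 85 rect [ 570.9 -128.3] [125.3  78.4] 66.51 x [0.5404 0.5967] y [-0.1841 -0.0675]
cheek far 56 rect [ 579.3 -150.6] [92.2 50.2] 64.73 x [0.5402 0.5942] y [-0.1836 -0.1138]
   kerb y-0.073 n13 x 0.5546..0.5851
   kerb y-0.088 n15 x 0.5559..0.5832
   kerb y-0.103 n3 x 0.5414..0.6232
   kerb y-0.118 n11 x 0.5383..0.5885
   kerb y-0.133 n13 x 0.5661..0.6100
   kerb y-0.148 n4 x 0.5749..0.5899
   kerb y-0.163 n10 x 0.5740..0.5902
   kerb y-0.178 n14 x 0.5368..0.5903
   kerb y-0.193 n2 x 0.5726..0.5748
   cheek y-0.117 n7 x 0.5698..0.5927
   cheek y-0.133 n14 x 0.5662..0.5938
   cheek y-0.148 n13 x 0.5893..0.5943
   cheek y-0.163 n11 x 0.5778..0.5934
   cheek y-0.177 n9 x 0.5369..0.5941
kerb near 142 rect [ 493.6 -109.5] [ 69.6 169.2] 4.77 x [0.47   0.5272] y [-0.1909 -0.0601]
cheek near 96 rect [ 500.5 -162.9] [87.1 81.1] 57.75 x [0.4753 0.5299] y [-0.1994 -0.1133]
   kerb y-0.058 n3 x 0.4546..0.5239
   kerb y-0.073 n12 x 0.4597..0.5171
   kerb y-0.088 n15 x 0.4851..0.4933
   kerb y-0.103 n13 x 0.4719..0.5241
   kerb y-0.118 n19 x 0.4759..0.5256
   kerb y-0.133 n16 x 0.4615..
[... 2126 characters left out ...]
ek y-0.193 n20 x 0.4774..0.5276
housing 254 rect [ 523.6 -243.4] [108.5 144.5] 89.7 x [0.4794 0.5945] y [-0.2951 -0.2008]
arm n 646
  z0.208 n75 x 0.5203..0.5544 y -0.2461..-0.2365 col
  z0.223 n23 x 0.5205..0.5498 y -0.2457..-0.2386 col
  z0.238 n28 x 0.5172..0.5556 y -0.1863..-0.1762 col
  z0.253 n108 x 0.5112..0.5627 y -0.1872..-0.1604 col
  z0.268 n78 x 0.5071..0.5653 y -0.1696..-0.1382 col
  z0.283 n158 x 0.5122..0.5586 y -0.1752..-0.1375 col
  z0.298 n39 x 0.5280..0.5458 y -0.1753..-0.1626 col
  z0.313 n68 x 0.5177..0.5544 y -0.1539..-0.1363 col
  z0.328 n69 x 0.5181..0.5543 y -0.1363..-0.1272 col
dark 93
[[ 0.5203 -0.1492  0.3101]
 [ 0.5362 -0.1363  0.3192]
 [ 0.5512 -0.1289  0.3271]]
```

>>> arm_command(deltas=[1,0,0,-0.04,0.155,1,0,0,-0.04,0.154,1,0,0,-0.05,0,1,0,0,-0.05,0,1,0.04,-0.04,0,0,1,0.04,-0.04,0,0,1,0.04,-0.045,0,0,1,0.04,-0.045,0,0,1,0.04,-0.045,0,0,1,0.04,-0.045,0,0,1,0.04,-0.045,0,0,1,0.04,-0.045,0,0])

```text
time: 1.6
position: [0.5112, -0.2432, 0.4021]
tool_rot: [1.0, 0.0, -0.0, -0.0]
ft_force: [1.0, -1.1, 0.1]
grip_width: 0.0869
grip_force: 0.0
```

>>> arm_command(deltas=[1,0.035,-0.055,0,0,1,0.035,-0.055,0,0,1,0.035,-0.055,0,0,1,0.035,-0.055,0,0,1,0.035,-0.055,0,0,1,0.034,-0.056,0,0,1,0,0,0,-0.18,1,0,0,0,-0.18,1,0,0,0,-0.18,1,0,0,0,-0.18,1,0,0,0,-0.18,1,0,0,0,-0.18])

```text
time: 3.1
position: [0.7099, 0.0723, 0.4017]
tool_rot: [0.856, 0.517, -0.001, -0.0]
ft_force: [-0.3, -0.5, 0.2]
grip_width: 0.0869
grip_force: 0.0
```

>>> arm_command(deltas=[1,0,0,0,-0.163,1,0,0,0,-0.163,1,0,0,0,-0.164,1,0,0,0,0])

```text
time: 3.6
position: [0.71, 0.0723, 0.4018]
tool_rot: [0.708, 0.706, -0.001, -0.001]
ft_force: [-0.2, 0.1, -0.1]
grip_width: 0.0872
grip_force: 0.0
```

```bash
python3 - <<'E'
from h import *
for n in('side','top'):
    rgb,d,p=grab(n,'b')
r=cv2.imread('pics/b_side.png'); t=cv2.imread('pics/b_top.png')
cv2.imwrite('pics/b_both.png',np.vstack([cv2.resize(r[0:260,150:500],(700,0) if 0 else (560,300)),cv2.resize(t[60:300,150:500],(560,300))]))
o=status.get_obs(); tcp=np.array(o['position']); print(tcp.round(4),np.round(o['tool_rot'],3))
for n in('side','top'):
    rgb,P=cloud(f'b_{n}.npz'); q=P.reshape(-1,3)-tcp
    q=q[(abs(q[:,0])<.15)&(abs(q[:,1])<.15)&(q[:,2]>-.01)&(q[:,2]<.35)]
    for zl in np.arange(-.01,.3,.015):
        r=q[(q[:,2]>zl)&(q[:,2]<zl+.015)]
        if len(r)>4: print(n,'z%.3f n%d'%(zl+.0075,len(r)),'x',np.percentile(r[:,0],[1,50,99]).round(3),'y',np.percentile(r[:,1],[1,50,99]).round(3))
E
```

```text
[0.7101 0.0723 0.402 ] [ 0.708  0.706 -0.    -0.   ]
side z-0.003 n55 x [-0.053  0.043  0.052] y [-0.01   0.008  0.013]
side z0.012 n162 x [-0.053  0.043  0.052] y [-0.011  0.008  0.013]
side z0.027 n167 x [-0.056  0.043  0.054] y [-0.009  0.009  0.013]
side z0.042 n217 x [-0.059  0.043  0.057] y [-0.009  0.01   0.014]
side z0.057 n203 x [-0.062  0.048  0.06 ] y [-0.01   0.01   0.013]
side z0.073 n462 x [-0.087  0.02   0.085] y [-0.031  0.03   0.04 ]
side z0.087 n1180 x [-0.089 -0.001  0.085] y [-0.03   0.032  0.04 ]
side z0.103 n1082 x [-0.095  0.003  0.091] y [-0.026  0.025  0.039]
side z0.117 n851 x [-0.095 -0.022  0.091] y [-0.03   0.024  0.038]
side z0.133 n500 x [-0.05  -0.024  0.017] y [-0.02   0.022  0.028]
side z0.147 n135 x [-0.05  -0.021  0.017] y [-0.013  0.022  0.025]
top z0.073 n12 x [-0.089 -0.088 -0.087] y [-0.037 -0.033 -0.031]
top z0.103 n16 x [-0.097 -0.095 -0.093] y [-0.038 -0.035 -0.031]
top z0.162 n155 x [-0.041 -0.032 -0.015] y [-0.028  0.016  0.036]
top z0.177 n526 x [-0.04  -0.031 -0.007] y [-0.03   0.002  0.035]
top z0.193 n125 x [-0.037 -0.032 -0.018] y [-0.03  -0.003  0.029]
top z0.207 n290 x [-0.038 -0.032 -0.014] y [-0.032 -0.003  0.032]
top z0.222 n404 x [-0.037 -0.031 -0.012] y [-0.033 -0.003  0.031]
top z0.237 n290 x [-0.035 -0.032 -0.017] y [-0.03  -0.004  0.025]
top z0.253 n165 x [-0.126 -0.033 -0.025] y [-0.051 -0.004  0.043]
top z0.268 n159 x [-0.144 -0.065 -0.035] y [-0.054  0.042  0.044]
top z0.282 n142 x [-0.147 -0.08  -0.051] y [-0.054  0.043  0.045]
top z0.297 n153 x [-0.149 -0.091 -0.06 ] y [-0.053  0.044  0.047]
```

View pics/b_both.png

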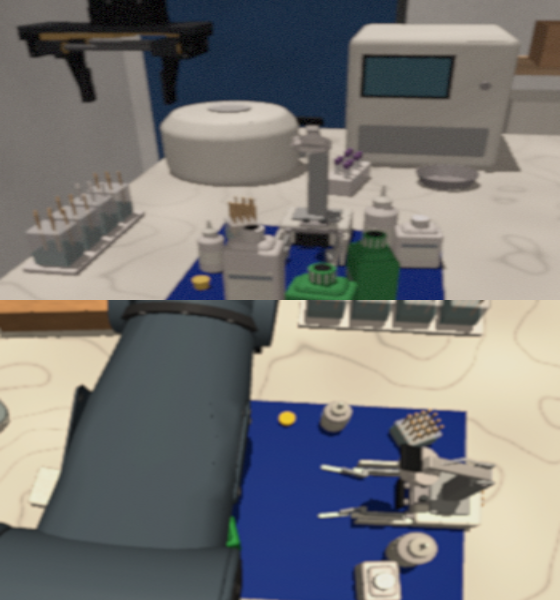

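The gripper body is a 190 x 75 mm slab about 70 mm above the tips. With the tool exactly vertical, the body would hit the tall bottle before the fingers could. I need the tool tilted by more than 22°. The only axis I can turn directly is roll, so I'll check whether pulling the TCP towards the inner reach limit, in free space on the robot's left (azimuth +90°), tilts it.

>>> arm_command(deltas=[0,0.0467,-0.0433,0,0,0,0.0467,-0.0433,0,0,0,0.0467,-0.0433,0,0,0,0.0467,-0.0433,0,0,0,0.0467,-0.0433,0,0,0,0.0467,-0.0433,0,0,0,0.017,-0.05,0,0,0,0.017,-0.05,0,0,0,0.017,-0.05,0,0,0,0.017,-0.05,0,0,0,0.017,-0.05,0,0,0,0.017,-0.05,0,0])

```text
time: 5.2
position: [0.1536, 0.4495, 0.4028]
tool_rot: [0.708, 0.706, 0.0, -0.0]
ft_force: [1.0, 0.9, 1.0]
grip_width: 0.0431
grip_force: 0.0
```

```bash
python3 - <<'E'
from h import *
o=status.get_obs(); print({k:np.round(o[k],4).tolist() for k in('time','q','position','tool_rot')})
for f in('a_side','b_side','b_top'):
    rgb,P=cloud(f+'.npz'); q=P.reshape(-1,3)
    m=(q[:,0]>-.15)&(q[:,0]<.42)&(q[:,1]>.2)&(q[:,1]<.65)
    print(f,m.sum(),np.nanmax(q[m][:,2]) if m.any() else None, (q[m][:,2]>.05).sum())
E
```

```text
{'time': 5.2, 'q': [1.0056, 0.1392, 1.5201, 0.0001, 1.4815, 1.0081], 'position': [0.1536, 0.4495, 0.4028], 'tool_rot': [0.708, 0.7062, 0.0004, -0.0001]}
a_side 15776 0.005111989503596037 0
b_side 27044 0.5519018808676281 11269
b_top 10017 0.830630363755089 8595
```

>>> arm_command(deltas=[0,0,-0.053,0.04,0,0,0,-0.053,0.06,0,0,0,-0.053,0.06,0,0,0,-0.053,0.06,0,0,0,-0.053,0.06,0,0,-0.03,0,0,0,0,-0.03,0,0,0,0,0,0,0,0])

```text
time: 6.2
position: [-0.0607, 0.3868, 0.1773]
tool_rot: [0.707, 0.707, -0.001, 0.001]
ft_force: [-0.6, 0.7, -0.9]
grip_width: 0.0436
grip_force: 0.0
```

>>> arm_command(deltas=[0,-0.03,0,0,0,0,-0.03,0,0,0,0,-0.02,0,0,0,0,-0.02,0,0,0])

```text
time: 6.7
position: [-0.0596, 0.2911, 0.1781]
tool_rot: [0.708, 0.706, 0.002, -0.001]
ft_force: [-0.1, -0.7, -0.1]
grip_width: 0.0434
grip_force: 0.0
```

```bash
python3 - <<'E'
from h import *
o=status.get_obs(); print({k:np.round(o[k],4).tolist() for k in('time','q','position','tool_rot','ft_force')})
E
```

```text
{'time': 6.7, 'q': [1.3898, 0.174, 2.2475, 0.0001, 0.716, 1.3916], 'position': [-0.0596, 0.2911, 0.1781], 'tool_rot': [0.7078, 0.7064, 0.0017, -0.0012], 'ft_force': [-0.1311, -0.7072, -0.0675]}
```

>>> arm_command(deltas=[0,0,-0.05,0,0,0,-0.02,0,0,0,0,-0.02,0,0,0,0,-0.02,0,0,0,0,-0.02,0,0,0,0,-0.02,0,0,0])

```text
time: 7.45
position: [-0.1101, 0.1907, 0.178]
tool_rot: [0.708, 0.707, 0.001, -0.001]
ft_force: [0.6, -0.4, 0.1]
grip_width: 0.0431
grip_force: 0.0
```

```bash
python3 - <<'E'
from h import *
o=status.get_obs(); print({k:np.round(o[k],4).tolist() for k in('time','q','position','tool_rot','ft_force')})
E
```

```text
{'time': 7.45, 'q': [1.5658, 0.0594, 2.4111, 0.0, 0.6676, 1.5671], 'position': [-0.1101, 0.1907, 0.178], 'tool_rot': [0.7076, 0.7066, 0.0012, -0.0012], 'ft_force': [0.6239, -0.3902, 0.1403]}
```

>>> arm_command(deltas=[0,0.05,0,0,0,0,0.05,0,0.04,0,0,0,0,0.05,0,0,-0.02,0,0,0,0,-0.02,0,0,0,0,-0.02,0,0,0,0,-0.02,0,0,0])

```text
time: 8.32
position: [-0.12, 0.2278, 0.0996]
tool_rot: [0.708, 0.707, -0.002, 0.008]
ft_force: [-0.5, 0.2, 0.1]
grip_width: 0.0435
grip_force: 0.0
```

```bash
python3 - <<'E'
from h import *
o=status.get_obs(); print({k:np.round(o[k],4).tolist() for k in('time','q','position','tool_rot','ft_force')})
E
```

```text
{'time': 8.325, 'q': [1.6194, 0.4121, 2.4406, -0.0245, 0.3033, 1.644], 'position': [-0.12, 0.2278, 0.0996], 'tool_rot': [0.7075, 0.7066, -0.0021, 0.0078], 'ft_force': [-0.5153, 0.2475, 0.1157]}
```

>>> arm_command(deltas=[0,-0.06,0,0,0,0,-0.06,0,0,0])

```text
time: 8.57
position: [-0.158, 0.1535, 0.1421]
tool_rot: [0.708, 0.706, -0.003, 0.029]
ft_force: [-0.0, 0.4, 0.3]
grip_width: 0.0437
grip_force: 0.0
```

```bash
python3 - <<'E'
from h import *
o=status.get_obs(); print({k:np.round(o[k],4).tolist() for k in('time','q','position','tool_rot','ft_force')})
E
```

```text
{'time': 8.575, 'q': [1.8752, 0.2256, 2.4378, -0.0405, 0.5332, 1.9136], 'position': [-0.158, 0.1535, 0.1421], 'tool_rot': [0.7078, 0.7058, -0.0035, 0.029], 'ft_force': [-0.0072, 0.4122, 0.3409]}
```

>>> arm_command(deltas=[0,0.06,0,0,0,0,0.06,0,0,0,0,0,0,0,0])

```text
time: 8.95
position: [-0.1583, 0.2801, 0.1364]
tool_rot: [0.707, 0.706, -0.001, 0.025]
ft_force: [0.3, 0.3, 0.5]
grip_width: 0.0433
grip_force: 0.0
```

```bash
python3 - <<'E'
from h import *
from scipy.spatial.transform import Rotation as R
o=status.get_obs(); print({k:np.round(o[k],4).tolist() for k in('time','q','position','tool_rot','ft_force')}); print(R.from_quat(o['tool_rot']).as_matrix().round(3))
E
```

```text
{'time': 8.95, 'q': [1.7602, 0.3338, 2.2123, -0.0454, 0.6388, 1.7984], 'position': [-0.1583, 0.2801, 0.1364], 'tool_rot': [0.7073, 0.7065, -0.0008, 0.0253], 'ft_force': [0.3065, 0.2962, 0.4881]}
[[ 0.002  0.999  0.035]
 [ 0.999 -0.001 -0.037]
 [-0.037  0.035 -0.999]]
```

```bash
python3 - <<'E'
from h import *
q=np.vstack([cloud(f+'.npz')[1].reshape(-1,3) for f in('a_side','b_side','b_top')])
print('max z per cell; rows y, cols x'); xs=np.arange(-.3,.9,.1)
print('      ',xs.round(1))
for y in np.arange(-1.5,-.3,.1):
    print(round(y,1),[ (lambda s:(len(s),round(float(s.max()),2)) if len(s) else 0)(q[(q[:,0]>x)&(q[:,0]<=x+.1)&(q[:,1]>y)&(q[:,1]<=y+.1)][:,2]) for x in xs])
for n in('side','top'):
    T=np.load(f'a_{n}.npz')['T']; print(n,np.linalg.inv(T)[:3,3].round(3))
E
```

```text
max z per cell; rows y, cols x
       [-0.3 -0.2 -0.1  0.   0.1  0.2  0.3  0.4  0.5  0.6  0.7  0.8]
-1.5 [0, 0, 0, 0, 0, 0, 0, 0, 0, 0, 0, 0]
-1.4 [0, 0, 0, 0, 0, 0, 0, 0, 0, 0, 0, 0]
-1.3 [0, 0, 0, 0, 0, 0, 0, 0, 0, 0, 0, 0]
-1.2 [(74, 0.01), (73, 0.0), (75, 0.0), (71, 0.0), (44, 0.4), (80, 0.4), (67, 0.4), (50, 0.4), (49, 0.4), (68, 0.0), (14, 0.0), 0]
-1.1 [(178, 0.01), (205, 0.01), (171, 0.01), (170, 0.0), (124, 0.4), (120, 0.4), (136, 0.4), (145, 0.4), (148, 0.4), (88, 0.0), (4, 0.0), 0]
-1.0 [(104, 0.01), (212, 0.01), (198, 0.01), (196, 0.0), (183, 0.4), (162, 0.4), (159, 0.4), (158, 0.4), (165, 0.4), 0, 0, 0]
-0.9 [(119, 0.0), (245, 0.0), (236, 0.01), (236, 0.01), (247, 0.4), (221, 0.4), (180, 0.4), (168, 0.4), (176, 0.4), (3, 0.0), 0, 0]
-0.8 [(87, 0.01), (292, 0.01), (281, 0.01), (271, 0.0), (1817, 0.4), (7456, 0.4), (7663, 0.4), (7638, 0.4), (3429, 0.4), (845, 0.19), (214, 0.21), (143, 0.21)]
-0.7 [(41, 0.01), (346, 0.01), (330, 0.0), (321, 0.0), (1671, 0.28), (2951, 0.46), (2453, 0.04), (2258, 0.1), (1379, 0.1), (4451, 0.2), (1999, 0.21), (1853, 0.21)]
-0.6 [0, (319, 0.01), (405, 0.01), (391, 0.01), (1837, 0.01), (2965, 0.51), (2685, 0.04), (2844, 0.1), (1978, 0.1), (4337, 0.19), (7677, 0.2), (5696, 0.2)]
-0.5 [0, (168, 0.0), (591, 0.01), (481, 0.0), (2037, 0.01), (2741, 0.01), (2609, 0.01), (2134, 0.05), (2564, 0.1), (2224, 0.01), (2071, 0.01), (2086, 0.01)]
-0.4 [0, (7, 0.0), (1015, 0.01), (1110, 0.01), (2643, 0.01), (2942, 0.01), (2247, 0.01), (1823, 0.05), (1237, 0.05), (1944, 0.01), (2074, 0.01), (2225, 0.02)]
side [0.405 0.772 0.579]
top [0.321 0.02  1.197]
```

Tilt does build up and it persists. The inner limit also drags x and z along, so I'll use the outer limit instead. On the far right (x < 0.1, y ≈ -0.85) the counter is free, and pulling outward there should tilt the fingers towards -y, which is the push direction.

>>> arm_command(deltas=[0,0.017,0.037,-0.038,0,0,0.017,0.037,-0.038,0,0,0.017,0.037,-0.038,0,0,0.017,0.037,-0.038,0,0,0.017,0.037,-0.038,0,0,0.017,0.037,-0.038,0,0,0.017,0.037,-0.038,0,0,-0.033,0.05,0,0,0,-0.033,0.05,0,0,0,-0.033,0.05,0,0,0,-0.033,0.05,0,0,0,-0.033,0.05,0,0])

```text
time: 10.45
position: [0.3421, 0.2379, 0.4224]
tool_rot: [0.707, 0.706, -0.004, 0.031]
ft_force: [-0.3, -0.3, -0.0]
grip_width: 0.0435
grip_force: 0.0
```

>>> arm_command(deltas=[0,-0.033,0.05,0,0,0,-0.06,0.004,0,0,0,-0.06,0.004,0,0,0,-0.06,0.004,0,0,0,-0.06,0.004,0,0,0,-0.06,0.004,0,0,0,-0.05,-0.02,0,0,0,-0.05,-0.02,0,0,0,-0.05,-0.02,0,0,0,-0.05,-0.02,0,0,0,-0.05,-0.02,0,0,0,-0.05,-0.02,0,0])

```text
time: 11.95
position: [0.2903, -0.3929, 0.4521]
tool_rot: [0.707, 0.706, -0.005, 0.031]
ft_force: [1.2, -0.4, -0.4]
grip_width: 0.0437
grip_force: 0.0
```

```bash
cat >> h.py <<'E'
def st():
    from scipy.spatial.transform import Rotation as R
    o=status.get_obs(); M=R.from_quat(o['tool_rot']).as_matrix()
    print('t',round(o['time'],2),'q',np.round(o['q'],3).tolist(),'p',np.round(o['position'],4).tolist(),'F',np.round(o['ft_force'],1).tolist()); print(M.round(3).tolist()); return o,M
E
python3 -c "from h import *;st()"
```

```text
t 11.95 q [-1.173, 0.104, 1.436, 0.015, 1.541, -1.172] p [0.2903, -0.3929, 0.4521] F [1.2, -0.4, -0.4]
[[0.002, 0.999, 0.037], [0.999, -0.0, -0.05], [-0.05, 0.037, -0.998]]
```

>>> arm_command(deltas=[0,-0.03,-0.043,0,0,0,-0.03,-0.043,0,0,0,-0.03,-0.043,0,0,0,-0.03,-0.043,0,0,0,-0.03,-0.043,0,0,0,0,0,0.04,0.18,0,0,0,0.04,0.18,0,0,0,0.04,0.18,0,0,0,0.04,0.18,0,0,0,0.04,0.18,0,0,0,0.04,0.18,0,0,0,0.04,0.18])

```text
time: 13.45
position: [0.0873, -0.5561, 0.1713]
tool_rot: [0.988, 0.152, 0.014, 0.028]
ft_force: [-0.4, 0.8, 0.1]
grip_width: 0.0436
grip_force: 0.0
```

>>> arm_command(deltas=[0,0,0,0.02,0.155,0,0,0,0,0.155,0,0,0.05,0,0,0,0,0.05,0,0,0,0,0.05,0,0,0,0,0.05,0,0,0,0,0.03,0,0,0,0,0.02,0,0])

```text
time: 14.45
position: [0.088, -0.8082, 0.1648]
tool_rot: [1.0, 0.0, 0.018, 0.025]
ft_force: [-0.3, 0.3, 0.4]
grip_width: 0.0433
grip_force: 0.0
```

```bash
python3 -c "from h import *;st()"
```

```text
t 14.45 q [-1.614, 0.83, 0.973, 0.04, 1.29, -0.054] p [0.088, -0.8082, 0.1648] F [-0.3, 0.3, 0.4]
[[0.999, -0.001, 0.037], [0.001, -0.999, -0.05], [0.037, 0.05, -0.998]]
```

>>> arm_command(deltas=[0,0,0.03,0.03,0,0,0,0.03,0.03,0,0,0,0.03,0,0,0,0,0.03,0,0,0,0,0.03,0,0])

```text
time: 15.08
position: [0.0904, -0.9605, 0.1129]
tool_rot: [1.0, 0.0, 0.018, 0.025]
ft_force: [-0.7, -0.1, 0.6]
grip_width: 0.0434
grip_force: 0.0
```

```bash
python3 -c "from h import *;st()"
```

```text
t 15.07 q [-1.604, 1.175, 0.316, 0.038, 1.601, -0.032] p [0.0904, -0.9605, 0.1129] F [-0.7, -0.1, 0.6]
[[0.999, -0.001, 0.037], [0.001, -0.999, -0.05], [0.037, 0.05, -0.998]]
```

>>> arm_command(deltas=[0,0,0.03,0,0,0,0,0.05,0,0,0,0,0.05,0,0])

```text
time: 15.45
position: [0.0829, -0.9988, 0.1084]
tool_rot: [0.998, -0.0, 0.021, 0.064]
ft_force: [-0.3, -0.5, 0.2]
grip_width: 0.0436
grip_force: 0.0
```

```bash
python3 -c "from h import *;st()"
```

```text
t 15.45 q [-1.614, 1.223, 0.219, 0.048, 1.572, -0.039] p [0.0829, -0.9988, 0.1084] F [-0.3, -0.5, 0.2]
[[0.999, -0.003, 0.043], [0.002, -0.992, -0.128], [0.043, 0.128, -0.991]]
```

>>> arm_command(deltas=[0,0,0.06,0.008,0,0,0,0.06,0.01,0,0,0,0.06,0.012,0,0,0,0.06,0.014,0,0,0,0.06,0.016,0,0,0,0.06,0.018,0])

```text
time: 16.2
position: [0.0661, -1.0755, 0.0818]
tool_rot: [0.983, -0.002, 0.028, 0.181]
ft_force: [-0.4, 0.2, -0.6]
grip_width: 0.0434
grip_force: 0.0
```

```bash
python3 -c "from h import *;st()"
```

```text
t 16.2 q [-1.635, 1.27, 0.218, 0.08, 1.292, -0.067] p [0.0661, -1.0755, 0.0818] F [-0.4, 0.2, -0.6]
[[0.998, -0.015, 0.055], [0.005, -0.934, -0.357], [0.056, 0.357, -0.933]]
```

>>> arm_command(deltas=[0,0,0.06,0.005,0,0,0,0.06,0.005,0,0,0,0.06,0.005,0,0,0,0.06,0.005,0,0,0,0.06,0.005,0])

```text
time: 16.82
position: [0.0521, -1.1191, 0.1556]
tool_rot: [0.963, -0.004, 0.032, 0.269]
ft_force: [-0.2, 0.6, 0.2]
grip_width: 0.0433
grip_force: 0.0
```

```bash
python3 -c "from h import *;st()"
```

```text
t 16.82 q [-1.651, 1.218, 0.219, 0.11, 1.167, -0.087] p [0.0521, -1.1191, 0.1556] F [-0.2, 0.6, 0.2]
[[0.998, -0.025, 0.059], [0.009, -0.856, -0.517], [0.064, 0.517, -0.854]]
```

Tilt is now 31° towards -y and clean, so the fingertips lead the slab by about 12 mm. I back out along the tool axis, then roll 90°.

>>> arm_command(deltas=[1,0,0,-0.05,0,1,0,0,-0.05,0,1,0,0,-0.05,0,1,0,0,-0.05,-0.17,1,0,0,-0.05,-0.175,1,0,0,-0.05,-0.175,1,0,0,-0.03,-0.175,1,0,0,0,-0.175,1,0,0,0,-0.175,1,0,0,0,-0.175,1,0,0,0,-0.175,1,0,0,0,-0.175])

```text
time: 18.32
position: [0.0327, -0.9487, 0.4373]
tool_rot: [0.682, 0.68, -0.168, 0.212]
ft_force: [0.4, -0.1, 0.2]
grip_width: 0.0871
grip_force: 0.0
```

```bash
cat >> h.py <<'E'
def plan(M,p,wps,g,step=.058):
    p=np.array(p);rows=[]
    for w in wps:
        d=np.array(w)-p; n=int(np.ceil(np.linalg.norm(d)/step)); t=M.T@d/n
        rows.append((n,[g,*t.round(4).tolist(),0])); p=np.array(w)
    for r in rows: print(r)
E
python3 - <<'E'
from h import *
o,M=st()
plan(M,o['position'],[(.08,-.55,.45),(.30,-.40,.46),(.44,-.1,.47),(.60,.18,.45),(.625,.2,.25)],1)
E
```

```text
t 18.32 q [-1.693, 0.694, 0.662, 0.129, 1.254, -1.696] p [0.0327, -0.9487, 0.4373] F [0.4, -0.1, 0.2]
[[0.02, 0.998, 0.059], [0.856, 0.013, -0.517], [-0.516, 0.061, -0.854]]
(7, [1, 0.048, 0.0076, -0.0306, 0])
(5, [1, 0.0255, 0.0444, -0.0146, 0])
(6, [1, 0.0424, 0.0241, -0.0259, 0])
(6, [1, 0.0422, 0.027, -0.0197, 0])
(4, [1, 0.0302, 0.0033, 0.0405, 0])
```

>>> arm_command(deltas=[1,0.048,0.0076,-0.0306,0,1,0.048,0.0076,-0.0306,0,1,0.048,0.0076,-0.0306,0,1,0.048,0.0076,-0.0306,0,1,0.048,0.0076,-0.0306,0,1,0.048,0.0076,-0.0306,0,1,0.048,0.0076,-0.0306,0,1,0.0255,0.0444,-0.0146,0,1,0.0255,0.0444,-0.0146,0,1,0.0255,0.0444,-0.0146,0,1,0.0255,0.0444,-0.0146,0,1,0.0255,0.0444,-0.0146,0])

```text
time: 19.82
position: [0.3035, -0.3999, 0.4626]
tool_rot: [0.684, 0.677, -0.167, 0.214]
ft_force: [0.3, -0.3, -0.0]
grip_width: 0.0871
grip_force: 0.0
```

>>> arm_command(deltas=[1,0.0424,0.0241,-0.0259,0,1,0.0424,0.0241,-0.0259,0,1,0.0424,0.0241,-0.0259,0,1,0.0424,0.0241,-0.0259,0,1,0.0424,0.0241,-0.0259,0,1,0.0424,0.0241,-0.0259,0,1,0.0422,0.027,-0.0197,0,1,0.0422,0.027,-0.0197,0,1,0.0422,0.027,-0.0197,0,1,0.0422,0.027,-0.0197,0,1,0.0422,0.027,-0.0197,0,1,0.0422,0.027,-0.0197,0])

```text
time: 21.32
position: [0.6061, 0.1793, 0.4544]
tool_rot: [0.684, 0.678, -0.165, 0.212]
ft_force: [0.7, -0.4, 0.3]
grip_width: 0.0873
grip_force: 0.0
```

```bash
python3 - <<'E'
from h import *
o,M=st()
plan(M,o['position'],[(.635,.2,.25),(.635,.185,.10)],1)
E
```

```text
t 21.32 q [0.355, 0.473, 1.017, -0.538, 1.761, 0.29] p [0.6061, 0.1793, 0.4544] F [0.7, -0.4, 0.3]
[[0.027, 0.998, 0.062], [0.858, 0.009, -0.514], [-0.513, 0.067, -0.856]]
(4, [1, 0.0309, 0.0038, 0.0415, 0])
(3, [1, 0.0214, -0.0034, 0.0454, 0])
```

>>> arm_command(deltas=[1,0.0309,0.0015,0.0415,0,1,0.0309,0.0015,0.0415,0,1,0.0309,0.0015,0.0415,0,1,0.0309,0.0015,0.0415,0,1,0.0214,-0.0034,0.0454,0,1,0.0214,-0.0034,0.0454,0,1,0.0214,-0.0034,0.0454,0,1,0,0,0,0])

```text
time: 22.32
position: [0.6211, 0.1817, 0.0947]
tool_rot: [0.684, 0.678, -0.17, 0.21]
ft_force: [0.4, -0.3, 0.9]
grip_width: 0.0868
grip_force: 0.0
```

```bash
python3 - <<'E'
from h import *
o,M=st()
plan(M,o['position'],[(.625,.155,.05),(.625,.155,.013),(.625,.130,.013)],1,.03)
E
```

```text
t 22.32 q [0.351, 0.822, 1.363, -0.577, 1.173, 0.646] p [0.6211, 0.1817, 0.0947] F [0.4, -0.3, 0.9]
[[0.022, 0.998, 0.052], [0.856, 0.008, -0.517], [-0.516, 0.056, -0.855]]
(2, [1, 0.0001, 0.0006, 0.0261, 0])
(2, [1, 0.0095, -0.001, 0.0158, 0])
(1, [1, -0.0214, -0.0002, 0.0129, 0])
```

>>> arm_command(deltas=[1,0,0.0015,0.026,0,1,0,0.0015,0.026,0,1,0.0095,0,0.0158,0,1,0.0095,0,0.0158,0,1,-0.0107,0,0.0065,0,1,-0.0107,0,0.0065,0,1,0,0,0,0])

```text
time: 23.2
position: [0.6326, 0.1298, 0.0178]
tool_rot: [0.685, 0.677, -0.166, 0.212]
ft_force: [0.2, 0.2, 0.7]
grip_width: 0.0869
grip_force: 0.0
```

```bash
cat >> h.py <<'E'
def bot(tag):
    "white bottle top face from both cameras"
    for n in('top','side'):
        grab(n,tag); rgb,P=cloud(f'{tag}_{n}.npz'); x,y,z=P[...,0],P[...,1],P[...,2]
        c=rgb.astype(int); wh=(c.min(-1)>55)&(c.max(-1)-c.min(-1)<55)
        for lo,hi in((.158,.172),(.193,.206)):
            m=((x>.49)&(x<.63)&(y<.16)&(y>-.19)&(z>lo)&(z<hi)).astype(np.uint8)
            k,l,s,ce=cv2.connectedComponentsWithStats(m)
            for i in range(1,k):
                if s[i,4]>60:
                    q=P[l==i]; rc=cv2.minAreaRect((q[:,:2]*1000).astype(np.float32))
                    print(n,s[i,4],ce[i].round(),'z',np.median(q[:,2]).round(4),'rect',np.round(rc[0],1),np.round(rc[1],1),round(rc[2],1))
E
python3 - <<'E'
from h import *
o,M=st(); bot('c')
E
```

```text
t 23.2 q [0.273, 0.915, 1.422, -0.65, 1.008, 0.696] p [0.6326, 0.1298, 0.0178] F [0.2, 0.2, 0.7]
[[0.027, 0.998, 0.059], [0.857, 0.007, -0.515], [-0.514, 0.065, -0.855]]
top 352 [287. 181.] z 0.1649 rect [570.6  87.3] [71.2 51.9] 2.4
top 150 [286. 175.] z 0.1995 rect [570.7  87.6] [27.9 27.7] 4.8
side 188 [318. 217.] z 0.1649 rect [546.8  95.6] [56.5 30.5] 62.5
```

```bash
python3 - <<'E'
from h import *
o,M=st()
plan(M,o['position'],[(.627,.1245,.0135),(.614,.072,.0135)],1,.0125)
E
```

```text
t 23.3 q [0.274, 0.915, 1.421, -0.65, 1.007, 0.696] p [0.6328, 0.1308, 0.0177] F [-0.1, 0.6, -0.3]
[[0.027, 0.998, 0.06], [0.857, 0.008, -0.514], [-0.514, 0.065, -0.855]]
(1, [1, -0.0034, -0.0061, 0.0065, 0])
(5, [1, -0.0091, -0.0027, 0.0052, 0])
```

>>> arm_command(deltas=[1,-0.0034,-0.006,0.0065,0,1,-0.0091,-0.0027,0.0052,0,1,-0.0091,-0.0027,0.0052,0,1,-0.0091,-0.0027,0.0052,0,1,-0.0091,-0.0027,0.0052,0,1,-0.0091,-0.0027,0.0052,0])

```text
time: 24.05
position: [0.6132, 0.0714, 0.013]
tool_rot: [0.684, 0.678, -0.166, 0.211]
ft_force: [-0.5, 0.7, -1.4]
grip_width: 0.0872
grip_force: 0.8
```

```bash
python3 - <<'E'
from h import *
o,M=st(); bot('d')
E
```

```text
t 24.05 q [0.192, 0.889, 1.536, -0.717, 0.904, 0.709] p [0.6132, 0.0714, 0.013] F [-0.5, 0.7, -1.4]
[[0.026, 0.998, 0.059], [0.857, 0.008, -0.515], [-0.514, 0.064, -0.855]]
top 148 [262. 180.] z 0.1677 rect [564.6 136.6] [34.  41.5] 30.7
top 351 [310. 186.] z 0.1644 rect [563.4  34.7] [71.6 51.9] 12.8
top 110 [258. 163.] z 0.1999 rect [598.3 149.4] [60.9 19.2] 0.7
top 153 [310. 180.] z 0.1993 rect [563.8  34.2] [28.7 27.4] 4.3
side 101 [329. 203.] z 0.1647 rect [534.8  36.1] [51.9 22.7] 71.0
side 119 [308. 227.] z 0.1658 rect [560.6 143. ] [33.  16.5] 88.4
```

The bottle turned about 10° because the contact was left of its friction centre. I narrow the fingers so the left one pushes on the right half, which turns the bottle back and also shifts it towards -x.

>>> arm_command(deltas=[1,0.0051,0,-0.0031,0,0.03,0,0,0,0,0.03,0,0,0,0,0.03,-0.0062,0,0.0037,0,0.03,-0.0062,0,0.0037,0,0.03,-0.0062,0,0.0037,0])

```text
time: 24.9
position: [0.6138, 0.0561, 0.013]
tool_rot: [0.684, 0.678, -0.166, 0.211]
ft_force: [0.4, 1.0, -1.1]
grip_width: 0.0478
grip_force: 0.7
```

```bash
python3 - <<'E'
from h import *
o,M=st(); bot('e')
E
```

```text
t 24.9 q [0.167, 0.886, 1.549, -0.732, 0.885, 0.703] p [0.6138, 0.0561, 0.013] F [0.4, 1.0, -1.1]
[[0.026, 0.998, 0.059], [0.857, 0.008, -0.514], [-0.514, 0.064, -0.855]]
top 176 [270. 179.] z 0.1671 rect [576.6 115. ] [44.  69.1] 46.1
top 370 [317. 186.] z 0.1646 rect [565.5  20.2] [51.9 72.2] 88.4
top 123 [263. 164.] z 0.2007 rect [593.4 139. ] [26.4 66.6] 76.3
top 149 [317. 180.] z 0.1998 rect [565.   19.6] [27.9 27.3] 3.9
side 120 [329. 200.] z 0.1651 rect [537.  26.] [52.9 22.7] 67.9
side 145 [308. 225.] z 0.1649 rect [562.5 136.1] [48.8 17.8] 82.9
```

The bottle is square again (yaw -1.6°) at (0.565, 0.020), but still 30 mm off the bay axis (x ≈ 0.5355). With this tilt the slab only lets a finger overlap the bottle's side by 12 mm, too little for a clean sideways push. I'll spend about 10 s going back to the outer limit for more tilt, about 45°, so a finger can push the side face opposite the bottle's centre.

```bash
python3 - <<'E'
from h import *
o,M=st()
plan(M,o['position'],[(.620,.066,.013),(.62,.075,.25),(.54,.05,.44),(.42,-.1,.46),(.30,-.40,.46),(.05,-.56,.42),(-.02,-.85,.28),(-.02,-1.02,.17),(-.02,-1.08,.17)],0,.058)
E
```

```text
t 25.0 q [0.167, 0.885, 1.55, -0.732, 0.887, 0.703] p [0.6135, 0.0553, 0.0132] F [-0.9, -0.2, 1.4]
[[0.027, 0.998, 0.058], [0.857, 0.007, -0.515], [-0.515, 0.063, -0.855]]
(1, [0, 0.0095, 0.0066, -0.0049, 0])
(5, [0, -0.0229, 0.003, -0.0415, 0])
(4, [0, -0.0303, -0.017, -0.0385, 0])
(4, [0, -0.0355, -0.0299, 0.0133, 0])
(6, [0, -0.0434, -0.0203, 0.0246, 0])
(6, [0, -0.0205, -0.0422, 0.017, 0])
(6, [0, -0.0297, -0.0135, 0.0442, 0])
(4, [0, -0.0223, -0.0021, 0.0454, 0])
(2, [0, -0.0257, -0.0002, 0.0155, 0])
```

>>> arm_command(deltas=[-1,0.0095,0.0066,-0.0049,0,-1,-0.0229,0.003,-0.0415,0,-1,-0.0229,0.003,-0.0415,0,-1,-0.0229,0.003,-0.0415,0,-1,-0.0229,0.003,-0.0415,0,-1,-0.0229,0.003,-0.0415,0,-1,-0.03,-0.017,-0.0385,0,-1,-0.03,-0.017,-0.0385,0,-1,-0.03,-0.017,-0.0385,0,-1,-0.03,-0.017,-0.0385,0,-1,-0.0355,-0.03,0.0133,0,-1,-0.0355,-0.03,0.0133,0])

```text
time: 26.5
position: [0.4792, -0.0231, 0.4506]
tool_rot: [0.684, 0.678, -0.165, 0.212]
ft_force: [1.3, -0.5, 0.2]
grip_width: 0.0003
grip_force: 0.0
```

>>> arm_command(deltas=[-1,-0.0355,-0.03,0.0133,0,-1,-0.0355,-0.03,0.0133,0,-1,-0.0434,-0.0203,0.0246,0,-1,-0.0434,-0.0203,0.0246,0,-1,-0.0434,-0.0203,0.0246,0,-1,-0.0434,-0.0203,0.0246,0,-1,-0.0434,-0.0203,0.0246,0,-1,-0.0434,-0.0203,0.0246,0,-1,-0.0205,-0.0422,0.017,0,-1,-0.0205,-0.0422,0.017,0,-1,-0.0205,-0.0422,0.017,0,-1,-0.0205,-0.0422,0.017,0])

```text
time: 28.0
position: [0.1326, -0.5057, 0.4328]
tool_rot: [0.684, 0.678, -0.166, 0.212]
ft_force: [-0.1, -1.2, -0.4]
grip_width: 0.0001
grip_force: 0.0
```

>>> arm_command(deltas=[-1,-0.0205,-0.0422,0.017,0,-1,-0.0205,-0.0422,0.017,0,-1,-0.0297,-0.0135,0.0442,0,-1,-0.0297,-0.0135,0.0442,0,-1,-0.0297,-0.0135,0.0442,0,-1,-0.0297,-0.0135,0.0442,0,-1,-0.0297,-0.0135,0.0442,0,-1,-0.0297,-0.0135,0.0442,0,-1,-0.0223,-0.0021,0.0454,0,-1,-0.0223,-0.0021,0.0454,0])

```text
time: 29.25
position: [-0.0187, -0.9351, 0.2225]
tool_rot: [0.684, 0.678, -0.166, 0.212]
ft_force: [-0.8, -0.4, 0.6]
grip_width: 0.0004
grip_force: 0.0
```

```bash
python3 - <<'E'
from h import *
o,M=st()
E
```

```text
t 29.25 q [-1.761, 0.79, 1.022, 0.216, 0.818, -1.86] p [-0.0187, -0.9351, 0.2225] F [-0.8, -0.4, 0.6]
[[0.025, 0.998, 0.06], [0.857, 0.01, -0.515], [-0.514, 0.064, -0.855]]
```

>>> arm_command(deltas=[-1,-0.05,0,0.03,0,-1,-0.05,0,0.03,0,-1,-0.05,0,0.031,0,-1,-0.05,0,0.031,0,-1,-0.05,0,0.031,0,-1,-0.05,0,0.033,0,-1,-0.05,0,0.034,0,-1,-0.05,0,0.035,0])

```text
time: 30.25
position: [-0.0078, -1.1606, 0.19]
tool_rot: [0.667, 0.657, -0.226, 0.268]
ft_force: [-0.1, 0.5, 0.2]
grip_width: 0.0004
grip_force: 0.0
```

```bash
python3 - <<'E'
from h import *
o,M=st()
E
```

```text
t 30.25 q [-1.711, 1.214, 0.218, 0.168, 1.012, -1.733] p [-0.0078, -1.1606, 0.19] F [-0.1, 0.5, 0.2]
[[0.034, 0.998, 0.051], [0.756, 0.008, -0.654], [-0.653, 0.06, -0.755]]
```

>>> arm_command(deltas=[-1,-0.046,0,0.038,0,-1,-0.046,0,0.038,0,-1,-0.046,0,0.038,0])

```text
time: 30.62
position: [-0.0042, -1.1864, 0.181]
tool_rot: [0.656, 0.643, -0.259, 0.299]
ft_force: [0.2, -0.3, 0.6]
grip_width: 0.0005
grip_force: 0.0
```

```bash
python3 - <<'E'
from h import *
o,M=st()
plan(M,o['position'],[(-.01,-.95,.36),(.08,-.55,.45),(.30,-.40,.46),(.44,-.1,.46),(.62,.06,.44),(.64,.04,.2),(.64,.03,.06)],0,.058)
E
```

```text
t 30.62 q [-1.705, 1.245, 0.219, 0.184, 0.883, -1.743] p [-0.0042, -1.1864, 0.181] F [0.2, -0.3, 0.6]
[[0.038, 0.998, 0.045], [0.689, 0.006, -0.725], [-0.724, 0.059, -0.687]]
(6, [0, 0.0055, 0.001, -0.0491, 0])
(8, [0, 0.0267, 0.0122, -0.0435, 0])
(5, [0, 0.0209, 0.0442, -0.0212, 0])
(6, [0, 0.0353, 0.0236, -0.0352, 0])
(5, [0, 0.0263, 0.0359, -0.0188, 0])
(5, [0, 0.0322, 0.0012, 0.0361, 0])
(3, [0, 0.0315, -0.0028, 0.0345, 0])
```

>>> arm_command(deltas=[-1,0.0055,0.001,-0.049,0,-1,0.0055,0.001,-0.049,0,-1,0.0055,0.001,-0.049,0,-1,0.0055,0.001,-0.049,0,-1,0.0055,0.001,-0.049,0,-1,0.0055,0.001,-0.049,0,-1,0.0267,0.0122,-0.0435,0,-1,0.0267,0.0122,-0.0435,0,-1,0.0267,0.0122,-0.0435,0,-1,0.0267,0.0122,-0.0435,0,-1,0.0267,0.0122,-0.0435,0,-1,0.0267,0.0122,-0.0435,0])

```text
time: 32.12
position: [0.0579, -0.6488, 0.4289]
tool_rot: [0.655, 0.643, -0.259, 0.299]
ft_force: [-0.5, -0.1, 0.8]
grip_width: 0.0006
grip_force: 0.0
```

>>> arm_command(deltas=[-1,0.0267,0.0122,-0.0435,0,-1,0.0267,0.0122,-0.0435,0,-1,0.0209,0.0442,-0.0212,0,-1,0.0209,0.0442,-0.0212,0,-1,0.0209,0.0442,-0.0212,0,-1,0.0209,0.0442,-0.0212,0,-1,0.0209,0.0442,-0.0212,0,-1,0.0353,0.0236,-0.0352,0,-1,0.0353,0.0236,-0.0352,0,-1,0.0353,0.0236,-0.0352,0,-1,0.0353,0.0236,-0.0352,0,-1,0.0353,0.0236,-0.0352,0])

```text
time: 33.62
position: [0.4108, -0.1531, 0.4611]
tool_rot: [0.656, 0.643, -0.258, 0.299]
ft_force: [0.7, -0.9, -0.3]
grip_width: 0.0003
grip_force: 0.0
```

>>> arm_command(deltas=[-1,0.0353,0.0236,-0.0352,0,-1,0.0263,0.0359,-0.0188,0,-1,0.0263,0.0359,-0.0188,0,-1,0.0263,0.0359,-0.0188,0,-1,0.0263,0.0359,-0.0188,0,-1,0.0263,0.0359,-0.0188,0,-1,0.0322,0.0012,0.0361,0,-1,0.0322,0.0012,0.0361,0,-1,0.0322,0.0012,0.0361,0,-1,0.0322,0.0012,0.0361,0])

```text
time: 34.88
position: [0.6301, 0.0392, 0.247]
tool_rot: [0.656, 0.643, -0.258, 0.298]
ft_force: [-0.3, -0.8, 0.3]
grip_width: 0.0004
grip_force: 0.0
```

```bash
python3 - <<'E'
from h import *
o,M=st()
plan(M,o['position'],[(.64,.035,.2),(.64,.032,.06),(.64,.0275,.016)],0,.055)
E
```

```text
t 34.88 q [0.233, 0.665, 1.378, -0.818, 1.366, 0.541] p [0.6301, 0.0392, 0.247] F [-0.3, -0.8, 0.3]
[[0.039, 0.998, 0.045], [0.69, 0.006, -0.724], [-0.723, 0.059, -0.689]]
(1, [0, 0.0314, 0.0071, 0.0359, 0])
(3, [0, 0.033, -0.0028, 0.0329, 0])
(1, [0, 0.0287, -0.0026, 0.0336, 0])
```

>>> arm_command(deltas=[-1,0.0314,0.0071,0.0359,0,-1,0.033,-0.0028,0.0329,0,-1,0.033,-0.0028,0.0329,0,-1,0.033,-0.0028,0.0329,0,-1,0.014,-0.0013,0.0168,0,-1,0.014,-0.0013,0.0168,0,-1,0,0,0,0])

```text
time: 35.75
position: [0.6389, 0.0256, 0.0169]
tool_rot: [0.656, 0.643, -0.26, 0.298]
ft_force: [-0.7, 0.4, 0.7]
grip_width: 0.0003
grip_force: 0.0
```

```bash
python3 - <<'E'
from h import *
o,M=st(); bot('f')
plan(M,o['position'],[(.64,.0275,.015),(.592,.0275,.015)],0,.01)
E
```

```text
t 35.75 q [0.21, 0.99, 1.433, -0.93, 1.109, 0.835] p [0.6389, 0.0256, 0.0169] F [-0.7, 0.4, 0.7]
[[0.038, 0.998, 0.043], [0.689, 0.005, -0.725], [-0.724, 0.057, -0.688]]
top 135 [265. 159.] z 0.1634 rect [610.8 138. ] [24.  49.3] 56.3
top 355 [317. 186.] z 0.1647 rect [565.7  19.3] [51.8 72.2] 87.9
top 150 [318. 180.] z 0.1994 rect [565.5  19. ] [27.5 28.4] 22.8
(1, [0, 0.0027, 0.001, -0.0001, 0])
(5, [0, -0.0004, -0.0096, -0.0004, 0])
```

>>> arm_command(deltas=[-1,0.002,0,-0.001,0,-1,-0.0004,-0.0096,-0.0004,0,-1,-0.0004,-0.0096,-0.0004,0,-1,-0.0004,-0.0096,-0.0004,0,-1,-0.0004,-0.0096,-0.0004,0,-1,-0.0004,-0.0096,-0.0004,0])

```text
time: 36.6
position: [0.5913, 0.028, 0.0173]
tool_rot: [0.656, 0.643, -0.258, 0.299]
ft_force: [2.5, 1.2, 0.3]
grip_width: 0.0004
grip_force: 1.3
```

```bash
python3 - <<'E'
from h import *
o,M=st(); bot('g')
E
```

```text
t 36.6 q [0.23, 0.96, 1.555, -0.959, 1.063, 0.929] p [0.5913, 0.028, 0.0173] F [2.5, 1.2, 0.3]
[[0.039, 0.998, 0.046], [0.69, 0.006, -0.724], [-0.723, 0.06, -0.688]]
top 235 [264. 174.] z 0.1634 rect [579.9 138.9] [40.8 62.7] 88.9
top 359 [320. 195.] z 0.1646 rect [545.3  11.6] [72.8 51.9] 11.4
top 152 [321. 190.] z 0.1993 rect [545.  11.] [26.8 28. ] 26.5
side 151 [319. 199.] z 0.1652 rect [567.9  26.7] [33.3 56.8] 55.9
```

>>> arm_command(deltas=[-1,0.0002,0.004,0.0002,0,-1,-0.0048,0,0.0051,0,-1,-0.0002,-0.0054,-0.0003,0,-1,-0.0002,-0.0054,-0.0003,0])

```text
time: 37.2
position: [0.5848, 0.0208, 0.0168]
tool_rot: [0.656, 0.643, -0.258, 0.298]
ft_force: [1.7, -0.5, -0.6]
grip_width: 0.0005
grip_force: 0.9
```

```bash
python3 - <<'E'
from h import *
o,M=st(); bot('i')
E
```

```text
t 37.2 q [0.221, 0.955, 1.578, -0.973, 1.047, 0.944] p [0.5848, 0.0208, 0.0168] F [1.7, -0.5, -0.6]
[[0.04, 0.998, 0.045], [0.69, 0.005, -0.724], [-0.723, 0.06, -0.689]]
top 244 [266. 177.] z 0.1635 rect [572.5 135.8] [46.1 66.6] 89.4
top 355 [320. 199.] z 0.1645 rect [537.1  10.9] [72.5 51.6] 14.8
top 153 [321. 193.] z 0.1996 rect [537.5  11. ] [27.1 27.4] 47.2
side 140 [322. 199.] z 0.1655 rect [562.8  25.1] [32.5 54.3] 50.6
side 72 [330. 183.] z 0.1991 rect [541.   17.8] [17.4 28.6] 47.4
```

>>> arm_command(deltas=[-1,0.0012,0.0312,0.0014,0,-1,0.0144,0.0001,-0.0152,0,-1,0.0144,0.0001,-0.0152,0,1,0,0,0,0,1,0,0,0,0,1,0,0,0,0,1,-0.0055,0,0.0058,0,1,-0.0055,0,0.0058,0,1,-0.0055,0,0.0058,0])

```text
time: 38.42
position: [0.6157, 0.0376, 0.017]
tool_rot: [0.656, 0.643, -0.259, 0.298]
ft_force: [-1.4, 0.4, 0.4]
grip_width: 0.0521
grip_force: 0.0
```

```bash
python3 - <<'E'
from h import *
o,M=st(); bot('j')
E
```

```text
t 38.42 q [0.236, 0.977, 1.481, -0.93, 1.1, 0.879] p [0.6157, 0.0376, 0.017] F [-1.4, 0.4, 0.4]
[[0.039, 0.998, 0.043], [0.69, 0.004, -0.724], [-0.723, 0.058, -0.688]]
top 222 [261. 163.] z 0.1631 rect [604.3 143.5] [29.5 50.5] 87.0
top 360 [320. 199.] z 0.1645 rect [535.8  10.8] [71.7 51.9] 14.2
top 151 [321. 194.] z 0.1993 rect [535.3  11.3] [27.2 27.8] 0.6
```

>>> arm_command(deltas=[0.1,0.0165,0,-0.0174,0,1,0.001,0,-0.001,0,1,0,0,0,0,1,0,0,0,0,1,0,0,0,0,1,0,0,0,0,1,-0.0055,0,0.0058,0,1,-0.0055,0,0.0058,0,1,-0.0055,0,0.0058,0])

```text
time: 39.65
position: [0.6164, 0.0397, 0.017]
tool_rot: [0.656, 0.643, -0.258, 0.298]
ft_force: [0.9, 2.7, -0.7]
grip_width: 0.0869
grip_force: 0.8
```

```bash
python3 - <<'E'
from h import *
o,M=st(); bot('k')
E
```

```text
t 39.65 q [0.238, 0.978, 1.478, -0.928, 1.101, 0.879] p [0.6164, 0.0397, 0.017] F [0.9, 2.7, -0.7]
[[0.04, 0.998, 0.045], [0.69, 0.005, -0.724], [-0.722, 0.06, -0.689]]
top 196 [261. 162.] z 0.1633 rect [603.5 144.8] [28.8 52.2] 89.2
top 362 [324. 201.] z 0.1647 rect [531.7   1.9] [71.6 52. ] 6.0
top 152 [325. 196.] z 0.1995 rect [531.5   1.7] [27.7 28.5] 53.4
```

>>> arm_command(deltas=[0.8,0.0021,0,-0.0022,0,0.33,-0.0016,-0.041,-0.0018,0,0.33,0,0,0,0,0.33,0,0,0,0,0.33,-0.0076,0,0.008,0,0.33,-0.0076,0,0.008,0,0.33,-0.0076,0,0.008,0])

```text
time: 40.62
position: [0.5754, 0.0093, 0.0168]
tool_rot: [0.657, 0.643, -0.258, 0.298]
ft_force: [0.3, 1.6, -0.1]
grip_width: 0.058
grip_force: 1.1
```

```bash
python3 - <<'E'
from h import *
o,M=st(); bot('l'); print(o['grip_width'])
E
```

```text
t 40.62 q [0.205, 0.948, 1.613, -0.996, 1.026, 0.965] p [0.5754, 0.0093, 0.0168] F [0.3, 1.6, -0.1]
[[0.04, 0.998, 0.044], [0.69, 0.004, -0.724], [-0.723, 0.059, -0.689]]
top 265 [270. 183.] z 0.1638 rect [558.1 127. ] [50.8 71.9] 76.8
top 374 [336. 204.] z 0.1646 rect [528.2 -24.7] [51.9 72.2] 88.5
top 117 [254. 177.] z 0.1981 rect [562.9 150.7] [18.2 43.3] 89.1
top 155 [338. 199.] z 0.1992 rect [528.1 -24.6] [28.  27.8] 45.8
side 143 [330. 191.] z 0.1656 rect [552.9 -15.8] [33.4 60. ] 42.6
0.058004369327109055
```

>>> arm_command(deltas=[0.4,0.0021,0,-0.0022,0,0.47,-0.0005,-0.0115,-0.0005,0,0.47,0,0,0,0,0.47,-0.0074,0.0015,0.0079,0,0.47,-0.0074,0.0015,0.0079,0,0.47,-0.0074,0.0015,0.0079,0,0.47,-0.0074,0.0015,0.0079,0])

```text
time: 41.6
position: [0.5697, -0.0312, 0.0168]
tool_rot: [0.656, 0.643, -0.259, 0.298]
ft_force: [-0.3, 1.4, -1.0]
grip_width: 0.0642
grip_force: 0.9
```

```bash
python3 - <<'E'
from h import *
o,M=st(); bot('m'); print(o['grip_width'])
for n in('top',):
    rgb,P=cloud(f'm_{n}.npz'); 
    cv2.imwrite('pics/m_crop.png',cv2.resize(rgb[130:290,250:470,::-1],None,fx=3,fy=3,interpolation=cv2.INTER_CUBIC))
E
```

```text
t 41.6 q [0.139, 0.938, 1.664, -1.063, 0.975, 0.985] p [0.5697, -0.0312, 0.0168] F [-0.3, 1.4, -1.0]
[[0.039, 0.998, 0.043], [0.69, 0.004, -0.724], [-0.723, 0.059, -0.688]]
top 261 [287. 187.] z 0.1638 rect [548.4  91.7] [53.3 80.2] 62.2
top 364 [355. 202.] z 0.1645 rect [534.4 -65.3] [52.  72.4] 90.0
top 199 [269. 183.] z 0.1987 rect [552.6 122.4] [36.4 63.2] 80.4
top 150 [357. 197.] z 0.1994 rect [534.7 -65.1] [27.9 27.9] 41.8
side 149 [332. 183.] z 0.1656 rect [554.1 -52.1] [34.8 61.9] 53.2
side 77 [338. 167.] z 0.1998 rect [538.8 -65.1] [22.5 30.3] 42.4
0.06422743442951688
```

View pics/m_crop.png

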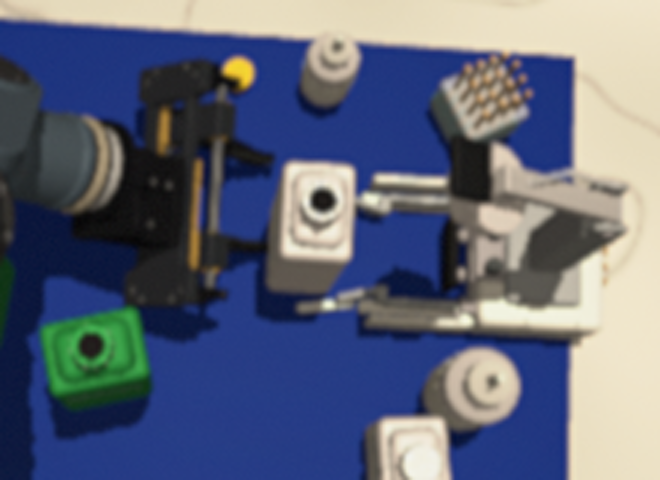

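>>> arm_command(deltas=[0.47,-0.0069,0.0001,0.0073,0,0.47,-0.0069,0.0001,0.0073,0,0.47,-0.0069,0.0001,0.0073,0,0.47,-0.0069,0.0001,0.0073,0])

```text
time: 42.2
position: [0.5677, -0.0697, 0.0167]
tool_rot: [0.657, 0.643, -0.259, 0.297]
ft_force: [-5.2, 12.7, 6.4]
grip_width: 0.0642
grip_force: 6.5
```

```bash
python3 - <<'E'
from h import *
o,M=st(); bot('n'); print(o['grip_width'])
E
```

```text
t 42.2 q [0.072, 0.932, 1.697, -1.122, 0.934, 0.993] p [0.5677, -0.0697, 0.0167] F [-5.2, 12.7, 6.4]
[[0.04, 0.998, 0.04], [0.691, 0.002, -0.723], [-0.722, 0.056, -0.689]]
top 233 [306. 189.] z 0.1639 rect [544.8  52.4] [41.8 80.9] 54.3
top 370 [371. 203.] z 0.1643 rect [ 535.3 -102.1] [71.6 52.2] 7.7
top 194 [288. 184.] z 0.1994 rect [550.5  85.4] [35.8 66.3] 79.0
top 155 [375. 198.] z 0.1996 rect [ 535.8 -101.9] [28.6 27.7] 25.9
side 135 [333. 176.] z 0.1653 rect [558.4 -87.7] [33.5 58.5] 51.5
side 82 [340. 161.] z 0.2001 rect [ 536.8 -101.8] [25.6 30.6] 8.6
0.06418910395697298
```

Single-finger contact was 6 mm left of the bottle's centre, so it turned 7.7° in the mouth and began to jam (12.7 N). I back off, shut the fingers, and press on the right rear corner to square it.

>>> arm_command(deltas=[0.3,0.0083,0,-0.0087,0,-1,-0.0002,-0.006,-0.0002,0,-1,0,0,0,0,-1,0,0,0,0,-1,0,0,0,0,-1,0,0,0,0,-1,0,0,0,0,-1,-0.0038,0,0.004,0,-1,-0.0038,0,0.004,0])

```text
time: 43.42
position: [0.5649, -0.069, 0.0166]
tool_rot: [0.656, 0.643, -0.258, 0.298]
ft_force: [1.3, 2.7, 0.5]
grip_width: 0.0007
grip_force: 2.3
```

```bash
python3 - <<'E'
from h import *
o,M=st(); bot('p'); print(o['grip_width'])
E
```

```text
t 43.42 q [0.073, 0.931, 1.708, -1.133, 0.927, 1.007] p [0.5649, -0.069, 0.0166] F [1.3, 2.7, 0.5]
[[0.039, 0.998, 0.046], [0.691, 0.006, -0.723], [-0.722, 0.06, -0.689]]
top 267 [305. 190.] z 0.1639 rect [546.5  55.3] [59.6 75.1] 72.0
top 366 [373. 204.] z 0.1643 rect [ 534.3 -104.9] [71.2 52. ] 4.0
top 187 [287. 186.] z 0.1995 rect [546.5  85.2] [36.7 66.1] 80.5
top 156 [376. 199.] z 0.1992 rect [ 534.9 -104.8] [27.6 28.4] 74.0
side 151 [335. 176.] z 0.1654 rect [553.7 -87.5] [35.2 61.6] 56.2
side 83 [341. 160.] z 0.1998 rect [ 536.2 -102.1] [27.1 27.6] 47.6
0.0006753845823370437
```

>>> arm_command(deltas=[-1,-0.0036,-0.002,0.0038,0,-1,0,0,0,0])

```text
time: 43.78
position: [0.5629, -0.0746, 0.0166]
tool_rot: [0.656, 0.643, -0.258, 0.298]
ft_force: [2.2, 3.1, -0.3]
grip_width: 0.0001
grip_force: 1.4
```

```bash
python3 - <<'E'
from h import *
o,M=st(); bot('r')
E
```

```text
t 43.77 q [0.064, 0.93, 1.716, -1.145, 0.921, 1.013] p [0.5629, -0.0746, 0.0166] F [2.2, 3.1, -0.3]
[[0.039, 0.998, 0.045], [0.69, 0.006, -0.724], [-0.723, 0.06, -0.689]]
top 251 [307. 191.] z 0.1633 rect [544.5  48.6] [54.5 78.4] 67.7
top 366 [374. 205.] z 0.1646 rect [ 532.2 -108.2] [52.3 72. ] 89.1
top 195 [290. 187.] z 0.1984 rect [544.9  77.1] [40.8 66. ] 80.7
top 152 [378. 200.] z 0.1993 rect [ 532.  -107.8] [27.5 27.3] 78.6
side 142 [336. 175.] z 0.1653 rect [552.5 -92.8] [36.8 62.3] 51.1
side 81 [342. 160.] z 0.1998 rect [ 533.4 -103.2] [28.  24.7] 9.1
```

>>> arm_command(deltas=[0.02,0.0021,0,-0.0022,0,0.02,0,0,0,0,0.02,0,0,0,0,0.02,0,0,0,0,0.02,0,0,0,0,0.02,-0.0045,0,0.0047,0,0.02,-0.0035,0.0002,0.0036,0,0.02,-0.0035,0.0002,0.0036,0])

```text
time: 44.88
position: [0.5628, -0.088, 0.0166]
tool_rot: [0.656, 0.643, -0.258, 0.298]
ft_force: [0.5, 4.2, 0.4]
grip_width: 0.0445
grip_force: 2.3
```

```bash
python3 - <<'E'
from h import *
o,M=st(); bot('s'); print(o['grip_width'])
E
```

```text
t 44.88 q [0.04, 0.929, 1.724, -1.167, 0.908, 1.014] p [0.5628, -0.088, 0.0166] F [0.5, 4.2, 0.4]
[[0.039, 0.998, 0.044], [0.69, 0.005, -0.723], [-0.722, 0.059, -0.689]]
top 248 [313. 192.] z 0.1634 rect [541.9  35.8] [51.6 79.9] 61.6
top 373 [380. 205.] z 0.1645 rect [ 532.3 -121.7] [72.2 51.8] 0.5
top 195 [296. 188.] z 0.1997 rect [546.   65.8] [35.  64.4] 80.5
top 155 [384. 200.] z 0.1996 rect [ 532.3 -121.5] [27.5 27.9] 37.2
side 134 [337. 173.] z 0.1652 rect [ 553.3 -107.6] [37.5 60.1] 49.3
side 83 [343. 158.] z 0.1994 rect [ 534.1 -119.7] [28.2 28.6] 53.5
0.044505915185242835
```

>>> arm_command(deltas=[-0.8,0.0014,0,-0.0014,0,-0.8,-0.0011,-0.029,-0.0013,0,-0.8,0,0,0,0,-0.8,0,0,0,0,-0.8,0,0,0,0,-0.8,-0.0041,0,0.0043,0,-0.8,-0.0041,0,0.0043,0,-0.8,-0.0041,0,0.0043,0])

```text
time: 45.98
position: [0.535, -0.1033, 0.0165]
tool_rot: [0.656, 0.644, -0.257, 0.298]
ft_force: [-0.7, 5.6, 1.1]
grip_width: 0.0089
grip_force: 2.7
```

```bash
python3 - <<'E'
from h import *
o,M=st(); bot('t'); print(o['grip_width'])
E
```

```text
t 45.98 q [0.012, 0.918, 1.805, -1.243, 0.869, 1.094] p [0.535, -0.1033, 0.0165] F [-0.7, 5.6, 1.1]
[[0.039, 0.998, 0.047], [0.691, 0.007, -0.723], [-0.722, 0.061, -0.69]]
top 231 [321. 204.] z 0.1636 rect [523.   12.8] [50.1 66.4] 88.2
top 343 [386. 207.] z 0.1645 rect [ 531.4 -136.4] [71.4 51.9] 0.9
top 182 [303. 200.] z 0.1996 rect [520.3  48.4] [38.3 62.2] 86.4
top 157 [391. 201.] z 0.1992 rect [ 532.1 -136.4] [28.5 28. ] 82.3
side 177 [347. 170.] z 0.1658 rect [ 532.1 -133.7] [70.1 49.9] 2.8
side 78 [344. 155.] z 0.1997 rect [ 533.  -133.8] [26.9 29.4] 33.9
0.00892004215607291
```

>>> arm_command(deltas=[-0.8,-0.0021,0,0.0022,0,-0.8,-0.0021,0,0.0022,0,-0.8,-0.0014,0,0.0014,0])

```text
time: 46.45
position: [0.5345, -0.1114, 0.0166]
tool_rot: [0.656, 0.643, -0.258, 0.298]
ft_force: [1.0, 5.0, 2.0]
grip_width: 0.0085
grip_force: 2.7
```

>>> arm_command(deltas=[-0.8,-0.0014,0,0.0014,0,-0.8,-0.0014,0,0.0014,0])

```text
time: 46.7
position: [0.5345, -0.1153, 0.0166]
tool_rot: [0.656, 0.644, -0.258, 0.298]
ft_force: [0.4, 4.8, 2.2]
grip_width: 0.0086
grip_force: 2.6
```

>>> arm_command(deltas=[-0.8,-0.0014,0,0.0014,0])

```text
time: 46.82
position: [0.5345, -0.1173, 0.0166]
tool_rot: [0.656, 0.644, -0.258, 0.298]
ft_force: [0.9, 4.3, 0.3]
grip_width: 0.0087
grip_force: 2.5
```

>>> arm_command(deltas=[-0.8,-0.001,0,0.001,0,-0.8,-0.001,0,0.001,0])

```text
time: 47.08
position: [0.5345, -0.1201, 0.0166]
tool_rot: [0.656, 0.644, -0.258, 0.298]
ft_force: [1.7, 4.8, 0.1]
grip_width: 0.009
grip_force: 2.5
```

>>> arm_command(deltas=[-0.8,-0.001,0,0.001,0])

```text
time: 47.2
position: [0.5346, -0.1215, 0.0166]
tool_rot: [0.656, 0.644, -0.258, 0.298]
ft_force: [0.6, 4.6, 0.7]
grip_width: 0.0087
grip_force: 2.5
```

>>> arm_command(deltas=[-0.8,-0.001,0,0.001,0])

```text
time: 47.32
position: [0.5346, -0.1227, 0.0166]
tool_rot: [0.656, 0.644, -0.257, 0.298]
ft_force: [1.2, 8.2, 1.4]
grip_width: 0.0082
grip_force: 3.7
```

>>> arm_command(deltas=[-0.8,-0.0008,0,0.0008,0,-0.8,-0.0008,0,0.0008,0])

```text
time: 47.58
position: [0.5346, -0.1245, 0.0166]
tool_rot: [0.656, 0.644, -0.257, 0.298]
ft_force: [1.2, 8.2, 2.1]
grip_width: 0.009
grip_force: 4.1
```

>>> arm_command(deltas=[-0.8,-0.0007,0,0.0007,0])

```text
time: 47.7
position: [0.5346, -0.1254, 0.0166]
tool_rot: [0.656, 0.644, -0.257, 0.298]
ft_force: [0.6, 8.9, 1.8]
grip_width: 0.0088
grip_force: 4.3
```

>>> arm_command(deltas=[-0.8,-0.0007,0,0.0007,0])

```text
time: 47.82
position: [0.5347, -0.1265, 0.0167]
tool_rot: [0.656, 0.644, -0.257, 0.298]
ft_force: [1.5, 6.6, 0.3]
grip_width: 0.0089
grip_force: 3.2
```

>>> arm_command(deltas=[-0.8,-0.0006,0,0.0006,0])

```text
time: 47.95
position: [0.5346, -0.1274, 0.0166]
tool_rot: [0.656, 0.644, -0.257, 0.298]
ft_force: [1.2, 7.3, 0.7]
grip_width: 0.0087
grip_force: 3.7
```

>>> arm_command(deltas=[-0.8,-0.0005,0,0.0005,0])

```text
time: 48.08
position: [0.5346, -0.1281, 0.0166]
tool_rot: [0.656, 0.644, -0.257, 0.298]
ft_force: [1.4, 7.6, 0.9]
grip_width: 0.0089
grip_force: 3.9
```

```bash
python3 - <<'E'
from h import *
o,M=st(); bot('u')
for n in('top','side'):
    rgb=np.load(f'u_{n}.npz')['rgb']
a=cv2.imread('pics/u_top.png')[165:255,340:460]; b=cv2.imread('pics/u_side.png')[120:250,290:420]
cv2.imwrite('pics/u_crop.png',np.hstack([cv2.resize(a,(400,300),interpolation=2),cv2.resize(b,(300,300),interpolation=2)]))
E
```

```text
t 48.08 q [-0.036, 0.916, 1.818, -1.29, 0.847, 1.1] p [0.5346, -0.1281, 0.0166] F [1.4, 7.6, 0.9]
[[0.039, 0.998, 0.046], [0.692, 0.007, -0.722], [-0.721, 0.06, -0.69]]
top 235 [333. 205.] z 0.1633 rect [518.1 -14.1] [44.1 63.4] 80.2
top 298 [396. 209.] z 0.1646 rect [ 532.7 -160.5] [72.8 50.2] 2.1
top 181 [315. 203.] z 0.1989 rect [517.5  22.9] [33.5 61.1] 80.0
side 143 [351. 166.] z 0.1656 rect [ 518.  -146.6] [67.5 38.2] 34.9
side 74 [346. 151.] z 0.1998 rect [ 533.2 -159.4] [27.2 28.5] 2.8
side 75 [338. 211.] z 0.2011 rect [511.  129.6] [ 9.2 52.6] 56.1
```

View pics/u_crop.png

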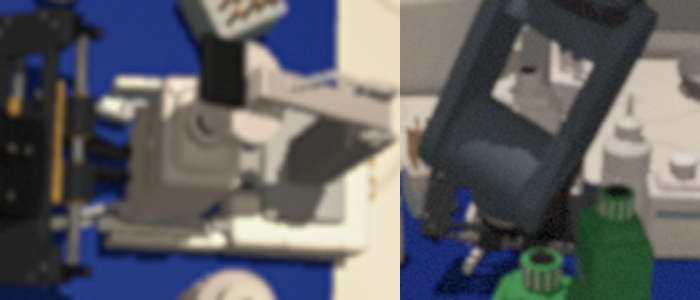

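>>> arm_command(deltas=[-0.8,-0.0005,0,0.0005,0])

```text
time: 48.3
position: [0.5347, -0.1287, 0.0166]
tool_rot: [0.656, 0.644, -0.257, 0.298]
ft_force: [1.4, 8.3, 1.3]
grip_width: 0.0088
grip_force: 4.1
```

>>> arm_command(deltas=[-0.8,-0.0005,0,0.0005,0])

```text
time: 48.42
position: [0.5346, -0.1293, 0.0166]
tool_rot: [0.656, 0.644, -0.257, 0.298]
ft_force: [0.5, 9.3, 2.1]
grip_width: 0.0088
grip_force: 4.7
```

>>> arm_command(deltas=[-0.8,-0.0004,0,0.0004,0])

```text
time: 48.55
position: [0.5347, -0.1295, 0.0166]
tool_rot: [0.656, 0.644, -0.257, 0.298]
ft_force: [0.1, 12.5, 3.4]
grip_width: 0.0084
grip_force: 6.0
```

>>> arm_command(deltas=[-0.8,-0.0003,0,0.0003,0])

```text
time: 48.68
position: [0.5347, -0.1295, 0.0165]
tool_rot: [0.656, 0.644, -0.256, 0.298]
ft_force: [-0.3, 12.9, 3.5]
grip_width: 0.0084
grip_force: 6.7
```

>>> arm_command(deltas=[-0.8,0.0016,0,-0.0016,0,-0.8,0,0,0,0])

```text
time: 48.92
position: [0.5343, -0.129, 0.0169]
tool_rot: [0.656, 0.643, -0.258, 0.298]
ft_force: [1.7, 3.6, -0.4]
grip_width: 0.0088
grip_force: 2.3
```

>>> arm_command(deltas=[-0.8,0.001,0,-0.001,0,-0.8,0,0,0,0])

```text
time: 49.18
position: [0.5335, -0.1286, 0.0173]
tool_rot: [0.656, 0.643, -0.259, 0.298]
ft_force: [0.6, 1.7, -0.6]
grip_width: 0.0084
grip_force: 0.6
```

>>> arm_command(deltas=[-0.8,0.0014,0,-0.0014,0,-0.8,0.0014,0,-0.0014,0,-0.8,0.0014,0,-0.0014,0,-0.8,0,0,0,0])

```text
time: 49.68
position: [0.5336, -0.1221, 0.017]
tool_rot: [0.656, 0.643, -0.259, 0.298]
ft_force: [-0.4, -0.4, -0.5]
grip_width: 0.0087
grip_force: 0.0
```

```bash
python3 - <<'E'
from h import *
o,M=st(); bot('v')
E
```

```text
t 49.67 q [-0.023, 0.917, 1.815, -1.277, 0.856, 1.098] p [0.5336, -0.1221, 0.017] F [-0.4, -0.4, -0.5]
[[0.039, 0.998, 0.044], [0.69, 0.005, -0.724], [-0.723, 0.058, -0.688]]
top 228 [330. 204.] z 0.1639 rect [522.7  -5.6] [48.1 67. ] 88.0
top 293 [396. 209.] z 0.1644 rect [ 531.7 -160.6] [72.1 52. ] 0.1
top 188 [312. 201.] z 0.1999 rect [519.8  28.8] [36.2 61.8] 86.0
top 61 [399. 203.] z 0.1991 rect [ 526.7 -154. ] [26.5 12.4] 33.2
side 169 [349. 166.] z 0.1657 rect [ 532.5 -155.3] [48.  70.4] 89.0
side 73 [346. 152.] z 0.2 rect [ 532.2 -157.5] [30.  26.7] 68.4
side 72 [337. 213.] z 0.2009 rect [510.2 137.4] [ 9.2 49.9] 57.0
```

The bottle stayed put (y ≈ -0.1606, yaw 0.1°) while the finger withdrew 7 mm with no force, so both catches are holding it. Next is the probe arm.

```bash
python3 - <<'E'
from h import *
o,M=st()
plan(M,o['position'],[(.535,-.085,.20),(.535,-.06,.40),(.535,-.146,.375),(.535,-.1485,.337)],-.8,.056)
P=lambda t:np.array([.535,-.247+.142*np.cos(t)-.008*np.sin(t)-.0066,.227+.142*np.sin(t)+.008*np.cos(t)+.0069])
ts=np.linspace(.68,-.03,11)
for a,b in zip(ts,ts[1:]): print(round(b,3),P(b).round(4),(M.T@(P(b)-P(a))).round(4).tolist())
E
```

```text
t 49.77 q [-0.023, 0.917, 1.815, -1.277, 0.856, 1.098] p [0.5337, -0.1222, 0.017] F [0.9, -0.5, 0.3]
[[0.039, 0.998, 0.044], [0.69, 0.005, -0.724], [-0.723, 0.058, -0.688]]
(4, [-0.8, -0.0267, 0.003, -0.0382, 0])
(4, [-0.8, -0.0318, 0.0029, -0.0389, 0])
(2, [-0.8, -0.0206, -0.0009, 0.0397, 0])
(1, [-0.8, 0.0258, -0.0022, 0.028, 0])
0.609 [ 0.535  -0.1417  0.3217] [0.0101, -0.0004, 0.0006]
0.538 [ 0.535  -0.1358  0.3135] [0.01, -0.0004, 0.0013]
0.467 [ 0.535  -0.1304  0.305 ] [0.0099, -0.0005, 0.002]
0.396 [ 0.535  -0.1257  0.2961] [0.0097, -0.0005, 0.0027]
0.325 [ 0.535  -0.1216  0.2868] [0.0095, -0.0005, 0.0034]
0.254 [ 0.535  -0.1182  0.2773] [0.0092, -0.0005, 0.0041]
0.183 [ 0.535  -0.1154  0.2676] [0.0089, -0.0006, 0.0047]
0.112 [ 0.535  -0.1134  0.2577] [0.0086, -0.0006, 0.0053]
0.041 [ 0.535  -0.112   0.2477] [0.0082, -0.0006, 0.0059]
-0.03 [ 0.535  -0.1114  0.2376] [0.0077, -0.0006, 0.0065]
```

>>> arm_command(deltas=[-0.8,-0.0267,0.003,-0.0382,0,-0.8,-0.0267,0.003,-0.0382,0,-0.8,-0.0267,0.003,-0.0382,0,-0.8,-0.0267,0.003,-0.0382,0,-0.8,-0.0318,0.0029,-0.0389,0,-0.8,-0.0318,0.0029,-0.0389,0,-0.8,-0.0318,0.0029,-0.0389,0,-0.8,-0.0318,0.0029,-0.0389,0,-0.8,-0.0206,-0.0009,0.0397,0,-0.8,-0.0206,-0.0009,0.0397,0,-0.8,0,0,0,0])

```text
time: 51.15
position: [0.5329, -0.1481, 0.3738]
tool_rot: [0.657, 0.642, -0.26, 0.297]
ft_force: [0.4, 0.2, 0.5]
grip_width: 0.0088
grip_force: 0.0
```

```bash
python3 - <<'E'
from h import *
o,M=st()
plan(M,o['position'],[(.535,-.1485,.337)],-.8,.056)
E
```

```text
t 51.15 q [-0.073, 0.328, 1.609, -0.867, 1.232, 0.267] p [0.5329, -0.1481, 0.3738] F [0.4, 0.2, 0.5]
[[0.04, 0.998, 0.039], [0.69, 0.001, -0.724], [-0.723, 0.056, -0.689]]
(1, [-0.8, 0.0264, 0.0, 0.0257, 0])
```

>>> arm_command(deltas=[-0.8,0.0264,0.001,0.0257,0,-0.8,0.006,0,0.005,0,-0.8,0.0101,0,0.0006,0,-0.8,0.01,0,0.0013,0,-0.8,0.0099,-0.0003,0.002,0])

```text
time: 51.78
position: [0.5397, -0.1274, 0.3061]
tool_rot: [0.656, 0.643, -0.258, 0.299]
ft_force: [0.4, -1.1, 0.5]
grip_width: 0.0085
grip_force: 0.5
```

```bash
python3 - <<'E'
from h import *
o,M=st()
t=.467
grab('top','w'); rgb,P=cloud('w_top.npz')
P2=lambda t:np.array([.535,-.247+.142*np.cos(t)-.008*np.sin(t)-.0066,.227+.142*np.sin(t)+.008*np.cos(t)+.0069])
for t in(.55,.5,.467,.43):print(t,P2(t).round(4))
E
```

```text
t 51.77 q [-0.033, 0.421, 1.673, -0.91, 1.156, 0.423] p [0.5397, -0.1274, 0.3061] F [0.4, -1.1, 0.5]
[[0.039, 0.998, 0.045], [0.689, 0.005, -0.724], [-0.723, 0.06, -0.688]]
0.55 [ 0.535  -0.1367  0.3149]
0.5 [ 0.535  -0.1328  0.309 ]
0.467 [ 0.535  -0.1304  0.305 ]
0.43 [ 0.535  -0.1279  0.3004]
```

>>> arm_command(deltas=[-0.8,0.009,-0.001,0.0035,0,-0.8,0.0088,-0.001,0.004,0,-0.8,0.009,-0.001,0.0043,0])

```text
time: 52.2
position: [0.5382, -0.1179, 0.2778]
tool_rot: [0.656, 0.643, -0.258, 0.298]
ft_force: [1.1, -0.3, 0.1]
grip_width: 0.009
grip_force: 0.5
```

```bash
python3 - <<'E'
from h import *
o,M=st(); grab('top','x'); grab('side','x')
a=cv2.imread('pics/x_top.png')[150:260,330:470]; b=cv2.imread('pics/x_side.png')[70:230,260:440]
cv2.imwrite('pics/x_crop.png',np.hstack([cv2.resize(a,(420,330),interpolation=2),cv2.resize(b,(371,330),interpolation=2)]))
E
```

```text
t 52.2 q [-0.015, 0.46, 1.701, -0.929, 1.127, 0.492] p [0.5382, -0.1179, 0.2778] F [1.1, -0.3, 0.1]
[[0.039, 0.998, 0.045], [0.69, 0.005, -0.724], [-0.723, 0.059, -0.688]]
```

View pics/x_crop.png

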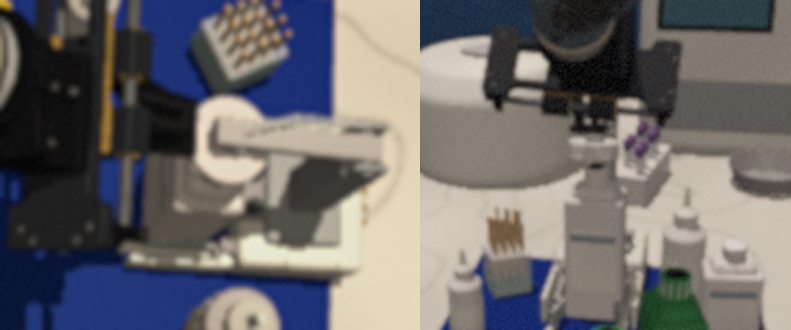

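The probe arm is following: the finger lies on the pad and the cap is descending onto the neck. I continue along the arc.

>>> arm_command(deltas=[-0.8,0.0089,-0.001,0.0047,0,-0.8,0.0086,-0.001,0.0053,0,-0.8,0.0082,-0.001,0.0059,0])

```text
time: 52.68
position: [0.5368, -0.1119, 0.2479]
tool_rot: [0.656, 0.643, -0.259, 0.298]
ft_force: [1.1, -0.0, 1.1]
grip_width: 0.0089
grip_force: 0.5
```

>>> arm_command(deltas=[-0.8,0.0038,-0.0004,0.0032,0,-0.8,0.0015,0,0.0013,0])

```text
time: 52.92
position: [0.5366, -0.1118, 0.2423]
tool_rot: [0.656, 0.643, -0.26, 0.299]
ft_force: [-1.7, 3.1, 8.0]
grip_width: 0.0086
grip_force: 4.2
```

>>> arm_command(deltas=[-0.8,0.001,0,0.001,0])

```text
time: 53.05
position: [0.5367, -0.1118, 0.242]
tool_rot: [0.656, 0.642, -0.26, 0.299]
ft_force: [-3.3, 5.9, 12.0]
grip_width: 0.0086
grip_force: 6.0
```

>>> arm_command(deltas=[-0.8,-0.0145,0.0012,-0.0138,0,-0.8,-0.029,0.0024,-0.0276,0,-0.8,-0.036,0.003,-0.0345,0,-0.8,0,0,-0.05,0,-0.8,0,0,-0.05,0,-0.8,0,0,-0.05,0,-0.8,0,0,0,0])

```text
time: 53.92
position: [0.5313, -0.0007, 0.4561]
tool_rot: [0.656, 0.643, -0.256, 0.3]
ft_force: [0.6, -0.0, -0.3]
grip_width: 0.009
grip_force: 0.0
```

```bash
python3 - <<'E'
from h import *
o,M=st(); grab('top','y'); grab('side','y')
a=cv2.imread('pics/y_top.png')[120:310,220:470]; b=cv2.imread('pics/y_side.png')[90:290,240:440]
cv2.imwrite('pics/y_crop.png',np.hstack([cv2.resize(a,(440,334),interpolation=2),cv2.resize(b,(334,334),interpolation=2)]))
rgb,P=cloud('y_top.npz'); x,y,z=P[...,0],P[...,1],P[...,2]
m=(x>.515)&(x<.555)&(y<-.09)&(y>-.26)&(z>.21)&(z<.30)
for a in np.arange(-.09,-.26,-.012):
    r=z[m&(y<a)&(y>a-.012)]
    if len(r)>3: print(round(a-.006,3),len(r),np.median(r).round(4))
for nm,(cx,cy,hh) in dict(short=(.363,-.154,.111),nz=(.424,-.198,.107),stop=(.677,-.006,.019)).items():
    q=P[(abs(x-cx)<.03)&(abs(y-cy)<.03)&(abs(z-hh)<.008)]; print(nm,len(q),q.mean(0).round(3) if len(q) else '')
E
```

```text
t 53.92 q [0.204, 0.308, 1.404, -0.801, 1.57, 0.284] p [0.5313, -0.0007, 0.4561] F [0.6, -0.0, -0.3]
[[0.041, 0.998, 0.051], [0.691, 0.008, -0.723], [-0.722, 0.065, -0.689]]
-0.096 60 0.2335
-0.108 113 0.2342
-0.12 117 0.2342
-0.132 45 0.233
-0.144 96 0.2123
-0.156 88 0.2327
-0.168 90 0.2324
-0.18 94 0.2329
-0.192 77 0.2349
-0.204 71 0.2344
-0.216 74 0.2346
-0.228 71 0.2344
-0.24 99 0.2338
-0.252 121 0.2344
-0.264 14 0.2346
short 144 [ 0.363 -0.154  0.111]
nz 295 [ 0.422 -0.194  0.106]
stop 19 [ 0.685 -0.008  0.019]
```

View pics/y_crop.png

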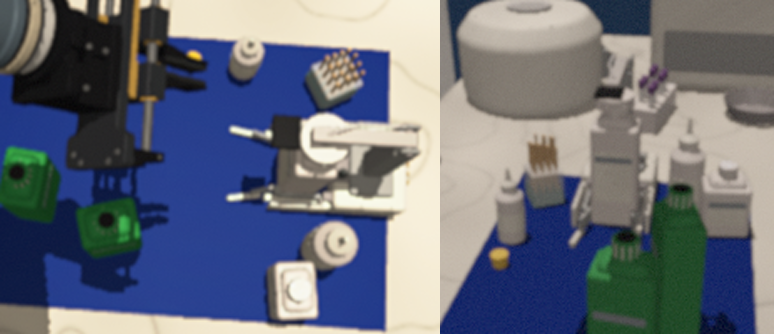

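The probe arm is level (surface at 0.233–0.235 m all along, so about 0 rad) with its cap over the neck. The bottle is upright in the bay, the bystanders I checked are where they were, and the robot is clear of everything. Handing in.

```bash
python3 -c "
from rig import order
print(order.hand_in())"
```

```text
the job is handed in; nothing more can be done
None
```

I handed the job in at about 54 s: the bottle is upright and latched in the bay, held in place when I let go, though I did not see the catches themselves. The probe arm is down flat with its cap over the neck, and nothing else appears to have been moved.

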